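Fasten the sloping pump cover with two quarter-turn T-bolts

TASK

Fasten the sloping cover plate of the small pump unit with its two T-bolts: take them from the metal parking block, put the red one head first through the long slot and the blue one through the short slot until the collar is flush on the plate, then turn each a quarter turn (either way) so that its wing lies squarely across its slot and the head is locked behind the plate. Let go of both, and do not shift or knock over the other things on the table.

Things in the scene. Friction and masses are not known exactly. Their poses are not given: they have to be found in the camera images.
- red_bolt: T-bolt, red wing, 40 mm T-head, upright in the parking block. Origin on its axis, underside of its collar (26 mm wide, 4 thick); z head to wing; x along wing and head (a half turn looks the same). Wing 36 (x) x 12 (y) mm, z +12 to +40: pinch across y about z +28. Below: 14 mm round stem; head a round bar 8 mm thick, 40 mm long with round ends, at z -13; tip z -18. 60 g.
- blue_bolt: T-bolt, blue wing, 28 mm T-head, upright in the parking block. Origin on its axis, underside of its collar (26 mm wide, 4 thick); z head to wing; x along wing and head (a half turn looks the same). Wing 36 (x) x 12 (y) mm, z +12 to +40: pinch across y about z +28. Below: 14 mm round stem; head a round bar 8 mm thick, 28 mm long with round ends, at z -13; tip z -18. 60 g.
- cover_plate: grey sloping plate on the small white pump unit, fixed, 130 mm up the slope x 190 across, 6 thick, hollow for 35 mm below. Origin: middle of upper face, 82 mm above the table; z outward normal, leaning 31.5 degrees (0.55 rad) from vertical to the unit's low front; x up the slope, y across; slots at y +47 (long) and -47 mm (short). Behind it the unit has a flat top 116 mm high.
- long_slot (a point): middle of the long slot on the plate's upper face; axes as cover_plate. Slot 43 mm along the plate's y, 10.5 wide, with a 16.5 mm square middle for the stem; red dot 45 mm up the slope. For the red bolt: in with its x along the plate's y, locked with its x along the plate's x, its origin then at this point.
- short_slot (a point): middle of the short slot on the plate's upper face; axes as cover_plate. Slot 31 mm along the plate's x, 10.5 wide, with a 16.5 mm square middle for the stem; blue dot 45 mm up the slope. For the blue bolt: in with its x along the plate's x, locked with its x along the plate's y, its origin then at this point.
- parking_block: bare metal block 70 (x) x 160 (y) x 24 mm, fixed; origin under its centre. Two equal pockets at y +40 and -40 mm, 46 (x) x 13 mm with an 18 mm square middle; a bolt's head hangs in each, its collar resting on top; they lift straight out. Block and pump unit stand on opposite sides, either way round; either bolt in either pocket.
- juice_bottle_1: bottle of pink juice with black cap, 70 mm wide, 135 mm tall; a bystander, loose, origin at the centre of its underside
- juice_bottle_3: bottle of purple juice with black cap, 70 mm wide, 135 mm tall; a bystander, loose, origin at the centre of its underside
- timer: white square timer, 62 x 62 x 18 mm; a bystander, loose, origin at the centre of its underside
- tape_roll: roll of yellow tape lying flat, 76 mm across, 18 mm high; a bystander, loose, origin at the centre of its underside
- wash_bottle: white wash bottle with a bent spout, 68 x 90 mm, 203 mm tall; a bystander, loose, origin at the centre of its underside
- dark_bottle_1: dark bottle with white cap, 40 mm wide, 100 mm tall; a bystander, loose, origin at the centre of its underside
- petri_stack: stack of clear dishes, 67 mm across, 47 mm high; a bystander, loose, origin at the centre of its underside
- pipette_bulb: red rubber pipette bulb standing on its base, 46 mm wide, 79 mm tall; a bystander, loose, origin at the centre of its underside
Things that resemble listed ones, but are neither listed nor needed, are in the scene too. Leave any green look-alike of the blue_bolt alone.

How it is judged:
By the outcome, as a careful person would: the job done as asked, in the order asked, and still so for the second after the job is handed in, with the robot touching nothing.
It also fails if it takes over 67 s, if anything falls off the work surface, if the arm or the gripper's body presses on something with over 40 N, if the wrist force passes 120 N, or if a joint passes its speed limit or range.

ROBOT

A 6-joint arm with a two-finger parallel gripper is mounted at the origin on a cart in front of the work surface, level with it; the furniture and walls round the work are solid. World frame = base frame: x ahead of the robot, y to its left, z up, the work surface at z = 0. Lengths are in m, angles in rad, forces in N, time in s.
With the tool pointing down it reaches from about 0.3 to 0.875 m from the base axis. Payload 6.4 kg.
Tool frame: the origin (TCP) lies between the finger pads; the fingertips stand 19 mm ahead of it and the grasp point (between the pads) is the TCP (ctrl.tips_ahead is the z of the fingertips in the tool frame, in m); z points along the fingers, y is the line along which they close (so a half turn about z gives the same grasp; the last joint's range is limited). The gripper opens to 85 mm and grips with 20 to 120 N. Pads are 22 mm wide; open, the fingers measure 114 mm over their backs; the gripper's body (76 mm by 85 mm) begins 54 mm behind the grasp point. The pads swing forward as they close: fully open they stand 13 mm farther back than shut.
Start: joints at [-1.319, 0.181, 1.607, -0, 1.354, -0.206], TCP at [0.254, -0.516, 0.222] pointing down, gripper open.
Joint ranges: [-2.99, 2.99], [-0.89, 2.07], [0.3, 2.58], [-1.14, 4.28], [0, 2.63], [-3.12, 3.12]. Speed limits (rad/s): [2.57, 2.57, 3.01, 3.14, 3.14, 3.14].

INTERFACE

Orientations are given as a unit quaternion [w, x, y, z].
In Python, from bench import readout, vision, ctrl gives the robot as it stands.
- The arm moves only by the tool play_rows, never from a script. Its arguments are lists of equal length, an entry for each row: "xyz": the shift along the tool's x, y, z in mm, a list of three; "rot": the turn, a rotation vector about the tool's x, y, z in rad, a list of three; "grip": the opening, from 0 (shut) to 1 (fully open). In form: {"xyz": [[x, y, z], ...], "rot": [[rx, ry, rz], ...], "grip": [grip, ...]}. A call has exactly 10 rows; each row is the pose to reach, as a shift and turn from the pose commanded when the call began, along the tool's axes at that moment; what a row does not reach only later rows make up. A row lasts 1/8 s, in which the tool goes at most 62.5 mm and 10.7 degrees, less where a joint would pass 70% of its speed; a pose out of reach is approached as far as the arm can. A call with a gripper value outside its range is refused whole. The fingers move at their own pace and stop on an object; the grip force is fixed at half the most. Time passes only in rows, so rows that repeat a pose let the fingers close, or fill a call up. It gives the time, the measured TCP pose, the force, the opening and the grip force at its end, in the units of the state.
- readout.get_obs(): the state, without advancing time (a new reading comes with each control period).
- vision.camera(name): name is "scene" or "side" or "wrist"; returns a dict with "color" (400x640x3 uint8, red, green, blue), "depth" (400x640 float32, m along the optical axis (not along the pixel's ray), 0 where there is no reading), "camera_matrix" (3x3 intrinsics, pixels), "extrinsics" (4x4, takes a point from camera to world coordinates); the wrist camera has in their place "hand_eye" (4x4, takes a point from camera to tool coordinates, whose origin is the TCP and whose axes are the flange's). Camera axes: x right, y down, z forward; pixel columns grow to the right and rows downward; lengths in m; the calibration is good to about 2 mm. A picture is of the moment at which its call begins: read the wrist's pose just before it.
- ctrl.hand_in(): hands the job in; it is judged then, once.
The state is a dict: "time_s": time; "q": joint angles; "dq": joint speeds; "joint_efforts": joint torques, N m; "eef_pos": TCP position; "eef_rot": TCP orientation; "wrist_force": force on the tool from outside, world axes, zero at the start; "torque": the same for the moment, N m; "opening": opening from 0.0 (shut) to 1.0 (fully open); "grasp_force": force on a finger pad.
Only numpy, scipy, OpenCV 4.12 (cv2) and the standard library are available. Lean on these libraries where they do the work, as an engineer would, in place of code of your own. Each camera call takes 0.05 s, during which the arm holds its last target. There are 200 camera calls.

## Working session

There is one attempt and no reset: what is moved stays moved. The work goes in short steps, Python scripts to look and compute and a tool call to move; the robot and the scene stay as the last step left them, time stands still between calls to the robot, and variables do not carry over. Pictures are saved under pics/ and viewed, at most 10 in all, crops included, and the job is handed in when it is done.

Besides the shell and the picture viewer there is one more tool, called after "Emit:" as name(argument=value, ...) on one line, values as JSON. play_rows: Moves the arm, as the interface text tells. Its arguments: {"type":"object","properties":{"xyz":{"type":"array","items":{"type":"array","items":{"type":"number"}}},"rot":{"type":"array","items":{"type":"array","items":{"type":"number"}}},"grip":{"type":"array","items":{"type":"number"}}},"required":["xyz","rot","grip"]}

```bash
mkdir -p pics; ls; python3 - <<'E'
from bench import readout, vision, ctrl
import cv2,numpy as np
o=readout.get_obs();print(o['time_s'],o['eef_pos'],o['eef_rot'],o['opening'],ctrl.tips_ahead)
for n in ["scene","side"]:
    c=vision.camera(n);np.savez(f"{n}0.npz",**c)
    cv2.imwrite(f"pics/{n}0.png",c["color"][:,:,::-1]);print(n,c["camera_matrix"],c["extrinsics"].round(3))
E
```

```text
pics
0.0 [ 0.25401328 -0.51522807  0.22148018] [-8.78882185e-04  9.73914858e-01  2.26912047e-01 -2.12821145e-05] 1.0012750015748086 0.019
scene [[470.13629811   0.         314.95439353]
 [  0.         470.13629811 197.79946743]
 [  0.           0.           1.        ]] [[-0.526 -0.346  0.777 -0.43 ]
 [-0.85   0.211 -0.482  0.642]
 [ 0.003 -0.914 -0.405  0.616]
 [ 0.     0.     0.     1.   ]]
side [[396.38639989   0.         319.92858905]
 [  0.         396.38639989 199.77192912]
 [  0.           0.           1.        ]] [[-0.93  -0.209  0.302  0.232]
 [-0.367  0.478 -0.799  0.926]
 [ 0.023 -0.853 -0.521  0.657]
 [ 0.     0.     0.     1.   ]]
```

View pics/scene0.png

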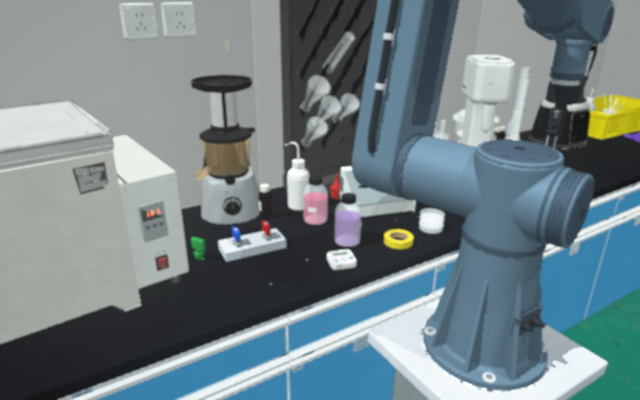

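View pics/side0.png

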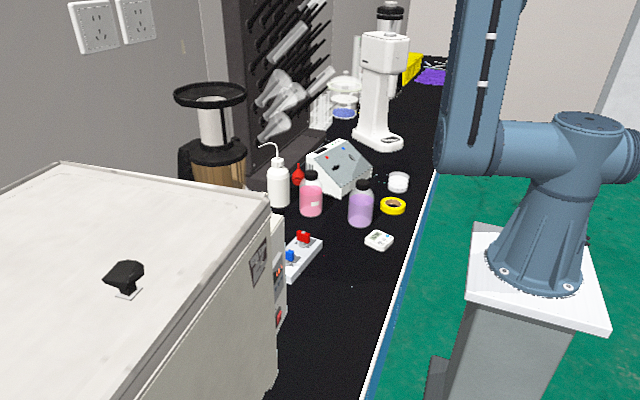

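The scene view shows the block at about (252,245), with the blue bolt at (236,235), the red bolt at (266,230) and the green look-alike at (198,245). The pump unit is at about (380,195), partly behind the arm. In the side view the plate is at (335,165), with dark slots and red and blue dots; the bolts are at (290,257) and (303,238). Red candidates are the red bolt (266,230) and the pipette bulb (336,187). Blue candidates are the blue bolt (236,235) and the plate dot. I'll check with a crop.

```bash
cat > h.py <<'E'
import numpy as np,cv2
from scipy.spatial.transform import Rotation as R
def load(n):return dict(np.load(n))
def pts(c,X=None):
    K=c["camera_matrix"];d=c["depth"];v,u=np.mgrid[0:400,0:640]
    P=np.stack([(u-K[0,2])/K[0,0]*d,(v-K[1,2])/K[1,1]*d,d],-1)
    X=c["extrinsics"] if X is None else X
    return P@X[:3,:3].T+X[:3,3]
def ray(c,u,v,X=None):
    K=c["camera_matrix"];X=c["extrinsics"] if X is None else X
    r=X[:3,:3]@np.array([(u-K[0,2])/K[0,0],(v-K[1,2])/K[1,1],1.]);return X[:3,3],r
def onz(c,u,v,z,X=None):
    o,r=ray(c,u,v,X);return o+r*(z-o[2])/r[2]
def hsv(c):return cv2.cvtColor(c["color"],cv2.COLOR_RGB2HSV)
E
python3 - <<'E'
from h import *
for n in ["scene","side"]:
    c=load(n+"0.npz");P=pts(c);H=hsv(c)
    for nm,lo,hi in [("red",(172,120,60),(180,255,255)),("red0",(0,150,60),(6,255,255)),("blue",(105,150,60),(128,255,255)),("green",(50,100,50),(75,255,255)),("yellow",(24,150,80),(34,255,255))]:
        m=cv2.inRange(H,lo,hi);N,L,S,C=cv2.connectedComponentsWithStats(m)
        for i in range(1,N):
            if 4<S[i,4]<900 and S[i,0]>150 and S[i,1]>90:
                q=P[(L==i)&(c["depth"]>0)]
                if len(q):print(n,nm,C[i].round(),S[i,4],np.median(q,0).round(3))
s=load("side0.npz");im=s["color"][120:290,250:420,::-1]
cv2.imwrite("pics/crop1.png",cv2.resize(im,None,fx=3.5,fy=3.5,interpolation=cv2.INTER_CUBIC))
P=pts(s)
for u,v in [(338,165),(320,180),(345,185),(360,165),(352,144),(311,190),(362,200),(398,180),(392,206),(379,240),(279,185),(298,175)]:print(u,v,P[v,u].round(3))
E
```

```text
scene red [261. 226.] 6 [0.658 0.147 0.001]
scene red0 [335. 189.] 133 [ 0.711 -0.14   0.036]
scene red0 [265. 227.] 60 [0.545 0.184 0.058]
scene blue [235. 233.] 79 [0.556 0.262 0.057]
scene green [198. 247.] 297 [0.577 0.354 0.034]
scene yellow [398. 239.] 396 [ 0.375 -0.114  0.016]
side red0 [297. 175.] 177 [ 0.717 -0.137  0.038]
side red0 [303. 236.] 126 [0.554 0.185 0.054]
side red0 [279. 317.] 23 [0.482 0.466 0.082]
side blue [343. 148.] 5 [ 0.605 -0.27   0.106]
side blue [290. 255.] 77 [0.555 0.266 0.054]
side yellow [392. 206.] 290 [ 0.387 -0.104  0.017]
338 165 [ 0.592 -0.186  0.08 ]
320 180 [ 0.631 -0.126  0.045]
345 185 [ 0.547 -0.132  0.043]
360 165 [ 0.535 -0.252  0.062]
352 144 [ 0.653 -0.548  0.   ]
311 190 [0.6   0.024 0.095]
362 200 [0.451 0.02  0.096]
398 180 [ 0.397 -0.222  0.049]
392 206 [ 0.392 -0.135  0.002]
379 240 [0.382 0.074 0.018]
279 185 [0.706 0.016 0.083]
298 175 [ 0.714 -0.138  0.04 ]
```

View pics/crop1.png

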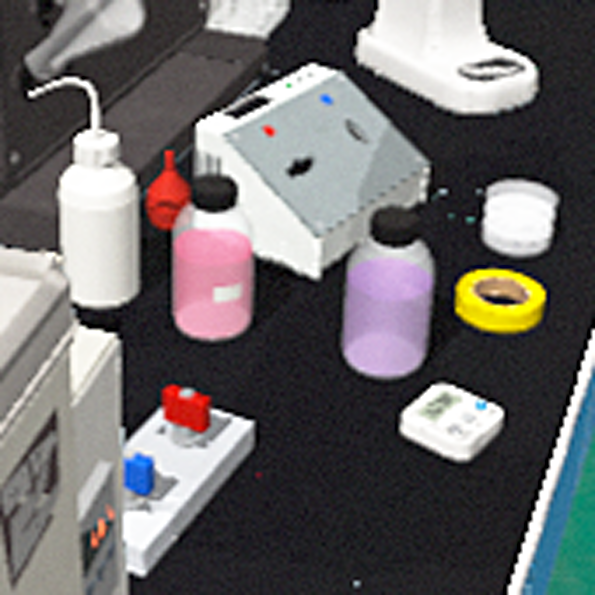

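The crop confirms the choice: red bolt at (303,236) and blue bolt at (290,255) in the block. The plate's long slot is under the red dot (left) and the short slot under the blue dot. Next I'll measure the plate plane and dots roughly, and get the wrist camera geometry.

```bash
python3 - <<'E'
from h import *
from bench import vision,readout
w=vision.camera("wrist");print(w["hand_eye"].round(3),w["camera_matrix"][0,0])
s=load("side0.npz");P=pts(s)
# plate region polygon from crop: 
poly=(np.array([[230,140],[335,80],[420,160],[330,225]])/3.5+[250,120]).astype(np.int32)
m=np.zeros((400,640),np.uint8);cv2.fillPoly(m,[poly],1)
q=P[(m>0)&(s["depth"]>0)]
for _ in range(5):
    c=q.mean(0);n=np.linalg.svd(q-c)[2][2];n*=np.sign(n[2]);r=(q-c)@n;q=q[abs(r)<max(.004,2*r.std())]
print("n",n,np.arccos(n[2]),c,len(q))
def onpl(u,v):
    o,r=ray(s,u,v);return o+r*((c-o)@n)/(r@n)
for nm,a in dict(reddot=(268,131),bluedot=(326,100),long=(300,167),short=(357,130),A=(228,138),B=(335,72),C=(430,162),D=(322,240)).items():
    print(nm,onpl(a[0]/3.5+250-.4,a[1]/3.5+120-.4).round(4))
# things: heights around block: left cabinet extents
for n_ in ["scene","side"]:
    k=load(n_+"0.npz");Q=pts(k);Q=Q[(k["depth"]>0)&(Q[...,2]>.1)&(Q[...,0]>.3)&(Q[...,0]<.9)]
    for y in np.arange(.2,.7,.05):
        t=Q[(Q[:,1]>y)&(Q[:,1]<y+.05)]
        if len(t):print(n_,y.round(2),len(t),np.percentile(t[:,0],[1,50,99]).round(2),t[:,2].max().round(2))
q0=readout.get_obs();print(q0["q"],q0["time_s"])
E
```

```text
[[-0.    -0.954 -0.301  0.077]
 [ 1.    -0.     0.001 -0.   ]
 [-0.001 -0.301  0.954 -0.152]
 [ 0.     0.     0.     1.   ]] 321.4853173390895
n [-0.50362306  0.13870356  0.85271633] 0.549632930785169 [ 0.58019322 -0.20693258  0.08148434] 1160
reddot [ 0.63   -0.1754  0.1058]
bluedot [ 0.6039 -0.266   0.1051]
long [ 0.593  -0.163   0.0819]
short [ 0.5684 -0.2588  0.083 ]
A [ 0.653  -0.1332  0.1125]
B [ 0.6102 -0.3108  0.1161]
C [ 0.5005 -0.2902  0.0479]
D [ 0.5491 -0.1027  0.0461]
scene 0.2 4324 [0.71 0.84 0.9 ] 0.59
scene 0.25 3001 [0.75 0.9  0.9 ] 0.59
scene 0.3 2599 [0.88 0.9  0.9 ] 0.59
scene 0.35 2549 [0.88 0.9  0.9 ] 0.59
scene 0.4 4299 [0.48 0.89 0.9 ] 0.59
scene 0.45 5086 [0.48 0.65 0.9 ] 0.59
scene 0.5 5287 [0.45 0.49 0.9 ] 0.59
scene 0.55 7174 [0.45 0.45 0.9 ] 0.59
scene 0.6 7823 [0.44 0.45 0.9 ] 0.59
scene 0.65 6827 [0.44 0.44 0.9 ] 0.55
side 0.2 5661 [0.71 0.88 0.9 ] 0.58
side 0.25 3747 [0.75 0.9  0.9 ] 0.58
side 0.3 3278 [0.89 0.9  0.9 ] 0.58
side 0.35 4026 [0.89 0.9  0.9 ] 0.59
side 0.4 4853 [0.49 0.9  0.9 ] 0.59
side 0.45 5280 [0.48 0.9  0.9 ] 0.59
side 0.5 6536 [0.45 0.9  0.9 ] 0.59
side 0.55 8524 [0.45 0.57 0.9 ] 0.46
side 0.6 9196 [0.44 0.52 0.79] 0.39
side 0.65 10676 [0.44 0.51 0.77] 0.39
[-1.31929252e+00  1.81373808e-01  1.60778452e+00  1.68650147e-06
  1.35381939e+00 -2.06248411e-01] 0.15
```

```bash
cat >> h.py <<'E'
def Rm(o):
    q=o["eef_rot"];return R.from_quat([q[1],q[2],q[3],q[0]])
def frame(z,x): # tool rotation with z axis, x approx
    z=z/np.linalg.norm(z);x=x-z*(x@z);x/=np.linalg.norm(x);return R.from_matrix(np.stack([x,np.cross(z,x),z],1))
def rel(o,p,Rt):
    Ro=Rm(o);print("t",o["time_s"],"xyz",(Ro.inv().apply(np.asarray(p)-o["eef_pos"])*1000).round(1),"rot",(Ro.inv()*Rt).as_rotvec().round(4))
def yawv(a):return np.array([np.cos(a),np.sin(a),0])
def wrist(name):
    from bench import readout,vision
    o=readout.get_obs();c=vision.camera("wrist");T=np.eye(4);T[:3,:3]=Rm(o).as_matrix();T[:3,3]=o["eef_pos"]
    c["extrinsics"]=T@c["hand_eye"];np.savez(name+".npz",**c);cv2.imwrite(f"pics/{name}.png",c["color"][:,:,::-1]);return c,o
E
python3 - <<'E'
from h import *
from bench import readout
n=np.array([-.504,.139,.853]);c=np.array([.581,-.211,.082])
rel(readout.get_obs(),c+.12*n,frame(-n,np.array([.27,.96,0])))
E
```

```text
t 0.15 xyz [ 380.9 -170.2   37.7] rot [-0.517   0.2321 -0.8181]
```

Emit:
play_rows(xyz=[[48, -21, 5], [95, -43, 9], [143, -64, 14], [190, -85, 19], [238, -106, 24], [286, -128, 28], [333, -149, 33], [381, -170, 38], [381, -170, 38], [381, -170, 38]], rot=[[-0.065, 0.029, -0.102], [-0.129, 0.058, -0.204], [-0.194, 0.087, -0.307], [-0.258, 0.116, -0.409], [-0.323, 0.145, -0.511], [-0.388, 0.174, -0.614], [-0.452, 0.203, -0.716], [-0.517, 0.232, -0.818], [-0.517, 0.232, -0.818], [-0.517, 0.232, -0.818]], grip=[1, 1, 1, 1, 1, 1, 1, 1, 1, 1])

```text
time_s: 1.4
eef_pos: [0.5208, -0.195, 0.1845]
eef_rot: [0.216, 0.767, 0.582, 0.165]
wrist_force: [0.3, -0.6, 0.2]
opening: 1.002
grasp_force: 0.0
```

```bash
python3 - <<'E'
from h import *
c,o=wrist("w1");print(o["eef_pos"],o["q"],o["dq"].__class__,np.abs(o["dq"]).max())
E
```

```text
[ 0.5207804  -0.19497385  0.1844884 ] [-0.7072078  -0.16436301  2.14125075  0.35472143  0.68852658 -0.65476205] <class 'numpy.ndarray'> 0.02525457010414981
```

View pics/w1.png

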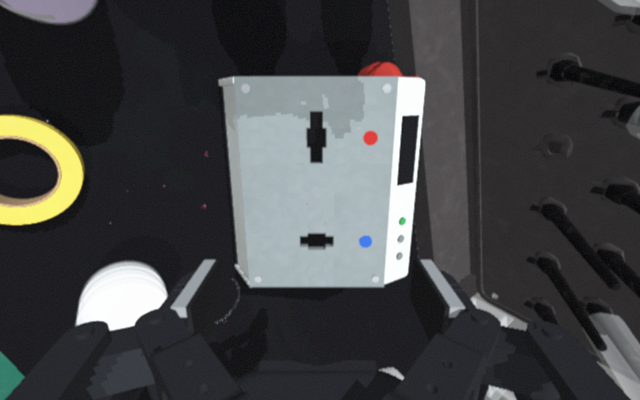

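The wrist view shows the long slot at (316,137), the short slot at (317,241), the red dot at (370,138) and the blue dot at (365,241). I'll fit the plate pose from these.

```bash
cat > plate.py <<'E'
from h import *
def blobs(c):
    g=cv2.cvtColor(c["color"],cv2.COLOR_RGB2GRAY);H=hsv(c);out={}
    def pick(m,near):
        N,L,S,C=cv2.connectedComponentsWithStats(m);i=min([i for i in range(1,N) if S[i,4]>40],key=lambda i:np.hypot(*(C[i]-near)))
        print(near,C[i].round(2),S[i]);x,y,w,h,_=S[i];return C[i]
    return pick,g,H
def fit(c,q4):
    P=pts(c);poly=np.array([[245,95],[385,95],[375,270],[255,270]],np.int32);m=np.zeros((400,640),np.uint8);cv2.fillPoly(m,[poly],1)
    q=P[(m>0)&(c["depth"]>0)]
    ctr=np.median(q,0)
    for _ in range(6):
        n=np.linalg.svd((q-ctr),full_matrices=False)[2][2];n*=np.sign(n[2]);r=(q-ctr)@n;q=q[abs(r)<.003];ctr=q.mean(0)
    return n,ctr,len(q)
E
python3 - <<'E'
from plate import *
c=load("w1.npz");pick,g,H=blobs(c)
dk=((g<70)*255).astype(np.uint8)
L=pick(dk,(316,137));S=pick(dk,(317,241))
rd=pick(cv2.inRange(H,(0,120,80),(8,255,255))|cv2.inRange(H,(172,120,80),(180,255,255)),(370,138));bd=pick(cv2.inRange(H,(100,120,80),(128,255,255)),(365,241))
n,ctr,k=fit(c,None);print("depth n",n,np.arccos(n[2]),ctr,k, "z of plane")
def onp(p,n,ctr):
    o,r=ray(c,*p,);return o+r*((ctr-o)@n)/(r@n)
p=[onp(a,n,ctr) for a in (L,S,rd,bd)];[print(x.round(4)) for x in p]
y=(p[0]-p[1])+(p[2]-p[3]);print("sep",np.linalg.norm(p[0]-p[1]),np.linalg.norm(p[2]-p[0]),np.linalg.norm(p[3]-p[1]))
y-=n*(y@n);y/=np.linalg.norm(y);x=np.cross(y,n);print("x",x,"y",y,"centre z",((p[0]+p[1])/2))
print("yaw from n",np.arctan2(n[1],-n[0]),"from y",np.arctan2(y[0],y[1]))
E
```

```text
(316, 137) [316.06 136.63] [307 112  19  50 686]
(317, 241) [316.36 239.74] [301 234  32  13 309]
(370, 138) [370.05 137.52] [364 131  13  14 146]
(365, 241) [365.08 241.11] [359 236  13  12 116]
depth n [-0.50464306  0.14187053  0.85159153] 0.5517823987633359 [ 0.58037536 -0.20596678  0.0820087 ] 19706 z of plane
[ 0.5928 -0.1658  0.0827]
[ 0.5677 -0.2558  0.0828]
[ 0.6294 -0.1768  0.1062]
[ 0.604  -0.2674  0.1063]
sep 0.09343615445798728 0.04494388250067674 0.04484684241201995
x [ 0.82020904 -0.22905429  0.52420537] y [ 2.69429988e-01  9.63019670e-01 -7.72831088e-04] centre z [ 0.58021479 -0.21079666  0.08271818]
yaw from n 0.2740566586014254 from y 0.2728011658010362
```

```bash
cat >> h.py <<'E'
YAW,TILT=.273,.55
N=np.array([-np.sin(TILT)*np.cos(YAW),np.sin(TILT)*np.sin(YAW),np.cos(TILT)])
PY=np.array([np.sin(YAW),np.cos(YAW),0]);PX=np.cross(PY,N)
LONG=np.array([.5926,-.1662,.0825]);SHORT=np.array([.5673,-.2567,.0825])
E
python3 - <<'E'
from h import *
from bench import readout
print(N,PX,PY)
o=readout.get_obs();R0=Rm(o);Rt=frame(np.array([0,0,-1.]),yawv(np.pi));rv=(R0.inv()*Rt).as_rotvec();print(rv)
Rh=R0*R.from_rotvec(rv*.5);rel(o,[.50,.02,.27],Rh)
rel(dict(o,eef_pos=np.array([.5,.02,.27]),eef_rot=np.roll(Rh.as_quat(),1)),[.55,.225,.22],Rt)
E
```

```text
[-0.50333022  0.14092774  0.85252452] [ 0.82095244 -0.22985898  0.52268723] [0.26962154 0.96296637 0.        ]
[ 0.38420259  0.50588761 -1.79206297]
t 1.45 xyz [ 202.1  -22.2 -113.5] rot [ 0.1921  0.2529 -0.896 ]
t 1.45 xyz [138.8 149.   74.7] rot [ 0.1921  0.2529 -0.896 ]
```

Emit:
play_rows(xyz=[[20, -2, -20], [45, -5, -35], [70, -8, -50], [100, -11, -65], [130, -14, -80], [155, -17, -92], [180, -20, -104], [202, -22, -113], [202, -22, -113], [202, -22, -113]], rot=[[0.024, 0.032, -0.112], [0.048, 0.063, -0.224], [0.072, 0.095, -0.336], [0.096, 0.126, -0.448], [0.12, 0.158, -0.56], [0.144, 0.19, -0.672], [0.168, 0.221, -0.784], [0.192, 0.253, -0.896], [0.192, 0.253, -0.896], [0.192, 0.253, -0.896]], grip=[1, 1, 1, 1, 1, 1, 1, 1, 1, 1])

```text
time_s: 2.7
eef_pos: [0.5002, 0.0194, 0.2691]
eef_rot: [0.122, 0.432, 0.889, 0.093]
wrist_force: [-0.3, 0.0, -0.6]
opening: 1.001
grasp_force: 0.0
```

Emit:
play_rows(xyz=[[17, 19, 9], [35, 37, 19], [52, 56, 28], [69, 75, 37], [87, 93, 47], [104, 112, 56], [121, 130, 65], [139, 149, 75], [139, 149, 75], [139, 149, 75]], rot=[[0.024, 0.032, -0.112], [0.048, 0.063, -0.224], [0.072, 0.095, -0.336], [0.096, 0.126, -0.448], [0.12, 0.158, -0.56], [0.144, 0.19, -0.672], [0.168, 0.221, -0.784], [0.192, 0.253, -0.896], [0.192, 0.253, -0.896], [0.192, 0.253, -0.896]], grip=[1, 1, 1, 1, 1, 1, 1, 1, 1, 1])

```text
time_s: 3.95
eef_pos: [0.55, 0.2245, 0.2186]
eef_rot: [-0.0, 0.001, 1.0, 0.0]
wrist_force: [-0.0, -0.7, 0.5]
opening: 1.0
grasp_force: 0.0
```

```bash
python3 - <<'E'
from h import *
c,o=wrist("w2");print(o["eef_pos"],o["q"],Rm(o).as_matrix().round(3))
H=hsv(c)
for nm,m in (("red",cv2.inRange(H,(0,150,50),(8,255,255))|cv2.inRange(H,(172,150,50),(180,255,255))),("blue",cv2.inRange(H,(105,150,50),(130,255,255)))):
    N_,L,S,C=cv2.connectedComponentsWithStats(m);P=pts(c)
    for i in range(1,N_):
        if S[i,4]>100:
            q=P[(L==i)&(c["depth"]>0)];t=q[q[:,2]>.058]
            print(nm,C[i],S[i],len(t),t.mean(0).round(4),t.max(0).round(4),t.min(0).round(4))
E
```

```text
[0.54995914 0.2245133  0.21863667] [ 1.87716717e-01  2.26125105e-01  1.56113566e+00  4.30884599e-04
  1.35487957e+00 -1.38114889e+00] [[-1.     0.002 -0.001]
 [ 0.002  1.     0.   ]
 [ 0.001  0.    -1.   ]]
red [273.2038835  184.44983819] [267 168  13  37 309] 262 [0.5541 0.1802 0.0639] [0.573  0.1858 0.0663] [0.5394 0.1738 0.0584]<stdin>:9: RuntimeWarning: Mean of empty slice.
  ret = um.true_divide(
Traceback (most recent call last):
ValueError: zero-size array to reduction operation maximum which has no identity
```

View pics/w2.png

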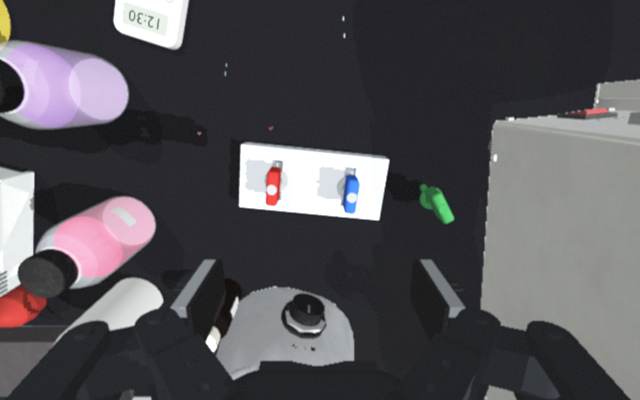

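The view shows the block, with red at (273,185) and blue at (351,194). The green look-alike lies apart at (437,203). The blender base is at the lower edge. Next I'll fix the bolt axes from the wing tops and the block outline.

```bash
python3 - <<'E'
from h import *
c=load("w2.npz");H=hsv(c);P=pts(c)
for nm,m,xr in (("red",cv2.inRange(H,(0,150,50),(8,255,255))|cv2.inRange(H,(172,150,50),(180,255,255)),(255,290)),("blue",cv2.inRange(H,(105,130,40),(130,255,255)),(330,370))):
    m[:150]=0;m[225:]=0;m[:,:xr[0]]=0;m[:,xr[1]:]=0
    k,_=cv2.findContours(m,0,2);h=cv2.convexHull(np.vstack(k));hp=np.zeros_like(m);cv2.fillPoly(hp,[h],1)
    t=(hp>0)&(P[...,2]>.0615)&(P[...,2]<.068);v,u=np.nonzero(t)
    q=np.array([onz(c,a,b,.064)[:2] for a,b in zip(u,v)],np.float32)
    print(nm,len(q),"mean",q.mean(0),"rect",cv2.minAreaRect(q*1000),"zmed",np.median(P[t][:,2]))
# block top
w=((H[...,1]<40)&(H[...,2]>150)&(abs(P[...,2]-.024)<.006)).astype(np.uint8);w[:,:230]=0;w[:,395:]=0;w[:130]=0;w[230:]=0
v,u=np.nonzero(w);q=np.array([onz(c,a,b,.024)[:2] for a,b in zip(u,v)],np.float32);print("block",len(q),cv2.minAreaRect(q*1000),"z",np.median(P[w>0][:,2]))
for u,v in [(305,315),(280,340),(235,300),(340,300),(300,290)]:print(u,v,P[v,u].round(3))
E
```

```text
red 354 mean [0.55563974 0.17959706] rect ((556.2882080078125, 179.96112060546875), (10.833239555358887, 33.06010437011719), 87.1552734375) zmed 0.06446405164911809
blue 362 mean [0.5641291  0.25783023] rect ((564.3125610351562, 257.81640625), (11.362139701843262, 34.38801956176758), 83.5585708618164) zmed 0.06448867758960253
block 7652 ((561.4776000976562, 218.5841827392578), (160.2809295654297, 71.3111572265625), 84.01282501220703) z 0.024675398512693625
305 315 [0.694 0.211 0.078]
280 340 [0.713 0.185 0.093]
235 300 [0.706 0.123 0.033]
340 300 [0.729 0.254 0.001]
300 290 [0.714 0.201 0.   ]
```

```bash
python3 - <<'E'
from h import *
from bench import readout
o=readout.get_obs();rel(o,[.5563,.1794,.052],frame(np.array([0,0,-1.]),yawv(np.pi-.1)))
E
```

```text
t 4.0 xyz [ -6.4 -45.1 167. ] rot [ 0.0005 -0.0001  0.098 ]
```

Emit:
play_rows(xyz=[[-6, -25, 20], [-6, -45, 50], [-6.4, -45, 90], [-6.4, -45, 125], [-6.4, -45, 150], [-6.4, -45, 167], [-6.4, -45, 167], [-6.4, -45, 167], [-6.4, -45, 167], [-6.4, -45, 167]], rot=[[0, 0, 0.05], [0, 0, 0.098], [0, 0, 0.098], [0, 0, 0.098], [0, 0, 0.098], [0, 0, 0.098], [0, 0, 0.098], [0, 0, 0.098], [0, 0, 0.098], [0, 0, 0.098]], grip=[1, 1, 1, 1, 0.8, 0.8, 0.5, 0, 0, 0])

```text
time_s: 5.25
eef_pos: [0.5576, 0.1809, 0.0536]
eef_rot: [0.001, 0.048, 0.999, 0.0]
wrist_force: [-0.5, -0.7, 4.4]
opening: 0.097
grasp_force: 58.8
```

Emit:
play_rows(xyz=[[0, 0, 0], [0, 0, 0], [0, 0, 0], [0, 0, -20], [0, 0, -50], [0, 0, -90], [0, 0, -130], [0, 0, -170], [0, 0, -200], [0, 0, -200]], rot=[[0, 0, 0], [0, 0, 0], [0, 0, 0], [0, 0, 0], [0, 0, 0], [0, 0, 0], [0, 0, 0], [0, 0, 0], [0, 0, 0], [0, 0, 0]], grip=[0, 0, 0, 0, 0, 0, 0, 0, 0, 0])

```text
time_s: 6.5
eef_pos: [0.558, 0.1812, 0.2562]
eef_rot: [0.003, 0.048, 0.999, 0.001]
wrist_force: [-0.1, 0.3, -0.4]
opening: 0.098
grasp_force: 58.6
```

```bash
python3 - <<'E'
from h import *
from bench import readout
o=readout.get_obs();print(o["eef_pos"])
R0=Rm(o);Rt=frame(-N,PY);rv=(R0.inv()*Rt).as_rotvec();print(rv)
Rh=R0*R.from_rotvec(rv*.5);rel(o,[.50,.0,.27],Rh)
rel(dict(o,eef_pos=np.array([.5,.0,.27]),eef_rot=np.roll(Rh.as_quat(),1)),LONG+.10*N,Rt)
E
```

```text
[0.55803411 0.1811837  0.25624894]
[-0.39405308 -0.47609572  1.69800545]
t 6.5 xyz [  40.2 -185.9  -14.4] rot [-0.197 -0.238  0.849]
t 6.5 xyz [-134.7  -82.2  102.4] rot [-0.197 -0.238  0.849]
```

Emit:
play_rows(xyz=[[4, -19, -8], [9, -42, -14], [14, -65, -14], [19, -88, -14], [24, -111, -14], [29, -134, -14], [34, -157, -14], [40, -186, -14], [40, -186, -14], [40, -186, -14]], rot=[[-0.022, -0.026, 0.094], [-0.047, -0.057, 0.204], [-0.072, -0.087, 0.311], [-0.097, -0.117, 0.419], [-0.122, -0.148, 0.526], [-0.147, -0.178, 0.634], [-0.172, -0.208, 0.741], [-0.197, -0.238, 0.849], [-0.197, -0.238, 0.849], [-0.197, -0.238, 0.849]], grip=[0, 0, 0, 0, 0, 0, 0, 0, 0, 0])

```text
time_s: 7.75
eef_pos: [0.4983, -0.0001, 0.2655]
eef_rot: [0.119, 0.453, 0.879, 0.09]
wrist_force: [-0.4, 0.4, -0.7]
opening: 0.099
grasp_force: 58.7
```

Emit:
play_rows(xyz=[[-17, -10, 12], [-34, -20, 25], [-51, -31, 38], [-67, -41, 51], [-84, -51, 64], [-101, -62, 77], [-118, -72, 90], [-135, -82, 102], [-135, -82, 102], [-135, -82, 102]], rot=[[-0.025, -0.03, 0.106], [-0.049, -0.06, 0.212], [-0.074, -0.089, 0.318], [-0.099, -0.119, 0.425], [-0.123, -0.149, 0.531], [-0.148, -0.179, 0.637], [-0.172, -0.208, 0.743], [-0.197, -0.238, 0.849], [-0.197, -0.238, 0.849], [-0.197, -0.238, 0.849]], grip=[0, 0, 0, 0, 0, 0, 0, 0, 0, 0])

```text
time_s: 9.0
eef_pos: [0.5407, -0.1519, 0.1642]
eef_rot: [0.214, 0.766, 0.584, 0.161]
wrist_force: [-0.2, -0.6, 0.5]
opening: 0.098
grasp_force: 58.7
```

```bash
python3 - <<'E'
from h import *
from bench import readout
c,o=wrist("w3")
print(o["eef_pos"],o["q"].round(2));rel(o,LONG+.066*N,frame(-N,PY))
g=c["color"][40:400,140:500,::-1];cv2.imwrite("pics/w3c.png",cv2.resize(g,(600,600)))
E
```

```text
[ 0.54068782 -0.15191019  0.16419606] [-0.58 -0.11  2.14  0.27  0.61 -0.49]
t 9.0 xyz [ 0.3  3.4 31.8] rot [-0.0072  0.001   0.0042]
```

View pics/w3c.png

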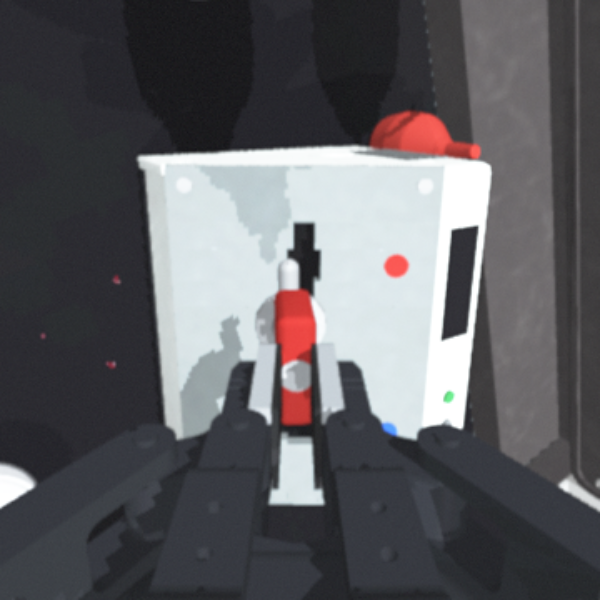

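The head end shows at crop (290,268), the wing top at (296,375) and the slot at (303,265). The head looks slightly left of the wing, so I'll measure the bolt and slot in the tool frame.

```bash
cat > inhand.py <<'E'
from h import *
def tool_pts(c):return pts(c,c["hand_eye"])
def report(name,col):
    c=load(name+".npz");H=hsv(c);P=tool_pts(c);X=c["hand_eye"]
    m=(cv2.inRange(H,(0,150,40),(8,255,255))|cv2.inRange(H,(172,150,40),(180,255,255))) if col=="red" else cv2.inRange(H,(105,130,40),(130,255,255))
    near=(c["depth"]<.19)&(c["depth"]>0)&(P[...,2]<.02)&(abs(P[...,1])<.02)
    t=(m>0)&near;v,u=np.nonzero(t);q=P[t];top=q[q[:,2]<np.percentile(q[:,2],20)+.004]
    print("wing px",u.min(),u.max(),v.min(),v.max(),"z range",np.percentile(q[:,2],[2,50,98]).round(4),"y",np.percentile(q[:,1],[2,50,98]).round(4),"x",np.percentile(q[:,0],[2,98]).round(4))
    # ahead-of-wing bolt metal: collar/head
    g=(P[...,2]>.012)&(P[...,2]<.055)&(abs(P[...,1])<.025)&(P[...,0]>-.03)&(P[...,0]<.04)&(c["depth"]>0)
    v,u=np.nonzero(g)
    if len(u):
        for lo,hi in ((.012,.022),(.022,.032),(.032,.045),(.045,.055)):
            k=(P[g][:,2]>lo)&(P[g][:,2]<hi);q=P[g][k]
            if len(q):print("z",lo,hi,len(q),"px u",u[k].min(),u[k].max(),"v",v[k].min(),v[k].max(),"y",q[:,1].min().round(4),q[:,1].max().round(4),"x",q[:,0].min().round(4),q[:,0].max().round(4))
    return c,H,P
E
python3 - <<'E'
from inhand import *
c,H,P=report("w3","red")
# slot in tool frame using plate plane from depth
q=P[(np.indices((400,640))[0]<330)&(np.indices((400,640))[0]>145)&(np.indices((400,640))[1]>240)&(np.indices((400,640))[1]<395)&(c["depth"]>.2)]
ctr=np.median(q,0)
for _ in range(6):
    n=np.linalg.svd(q-ctr,full_matrices=False)[2][2];n*=-np.sign(n[2]);r=(q-ctr)@n;q=q[abs(r)<.003];ctr=q.mean(0)
print("plate normal tool",n,"ctr",ctr,len(q))
def onp(u,v):
    o,r=ray(c,u,v,c["hand_eye"]);return o+r*((ctr-o)@n)/(r@n)
m=cv2.inRange(H,(0,120,80),(8,255,255))|cv2.inRange(H,(172,120,80),(180,255,255))
N_,L,S,C=cv2.connectedComponentsWithStats(m);i=min([i for i in range(1,N_) if S[i,4]>40],key=lambda i:np.hypot(*(C[i]-(377,199))));d=onp(*C[i]);print("dot",C[i],S[i],d)
xs=(Rm({"eef_rot":[1,0,0,0]})).apply([0,0,0])
u0=onp(320,150)
print("slot end top mid",onp(140+303.5/1.667,40+222/1.667))
E
```

```text
wing px 305 328 214 294 z range [-0.0127 -0.0109  0.0106] y [-0.0054 -0.0001  0.0047] x [-0.0165  0.0177]
z 0.012 0.022 47 px u 303 326 v 214 246 y -0.0083 0.0048 x -0.0027 0.0177
z 0.022 0.032 396 px u 293 335 v 216 246 y -0.0145 0.0107 x -0.0075 0.0107
z 0.032 0.045 207 px u 307 318 v 196 214 y -0.0065 0.0005 x 0.0076 0.0195
plate normal tool [-0.00360574 -0.00956706 -0.99994773] ctr [-0.00838626  0.00388219  0.09751228] 16318
dot [377.36231884 199.12318841] [371 193  14  13 138] [-0.00023524  0.04886918  0.09705248]
slot end top mid [0.02120872 0.00391027 0.0974053 ]
```

```bash
cat >> inhand.py <<'E'
def goal(o,slot,h,B,ax,ay,tx,dz=0):
    """bolt origin B (tool frame), bolt tilt ax about tool x / ay about tool y; h above slot (m); tx: world dir of tool x"""
    Rt=frame(-N,tx)*R.from_rotvec([0,0,dz])*R.from_rotvec([ax,ay,0]);rel(o,slot+h*N-Rt.apply(B),Rt)
E
python3 - <<'E'
from inhand import *
from bench import readout
c=load("w3.npz");P=tool_pts(c);H=hsv(c)
m=(cv2.inRange(H,(0,150,40),(8,255,255))|cv2.inRange(H,(172,150,40),(180,255,255)))>0
m&=(c["depth"]<.19)&(c["depth"]>0)&(abs(P[...,1])<.02)
for v in range(214,300,6):
    u=np.nonzero(m[v])[0]
    if len(u):print(v,u.min(),u.max(),"z",P[v,u,2].mean().round(4),"y",P[v,u.min(),1].round(4),P[v,u.max(),1].round(4),"x",P[v,u,0].mean().round(4))
goal(readout.get_obs(),LONG,.032,np.array([.0003,-.002,.028]),-.072,0,PY)
E
```

```text
214 319 322 z 0.013 y 0.001 0.0026 x 0.0173
220 306 325 z 0.0042 y -0.0059 0.0041 x 0.0172
226 306 326 z -0.0041 y -0.0057 0.0044 x 0.0172
232 306 327 z -0.0103 y -0.0054 0.0047 x 0.0166
238 306 328 z -0.0112 y -0.0054 0.0051 x 0.0139
244 306 328 z -0.0109 y -0.0055 0.0052 x 0.0106
250 309 326 z -0.0114 y -0.004 0.0042 x 0.0077
256 309 326 z -0.0111 y -0.004 0.0042 x 0.0044
274 309 326 z -0.0115 y -0.0041 0.0043 x -0.0053
280 309 326 z -0.0115 y -0.0041 0.0043 x -0.0087
286 309 326 z -0.0118 y -0.0041 0.0043 x -0.0119
292 309 326 z -0.0113 y -0.0042 0.0044 x -0.0157
t 9.05 xyz [ 0.1  3.1 37.9] rot [-0.0783  0.0012  0.0039]
```

Emit:
play_rows(xyz=[[0, 0.5, 6], [0, 1, 12], [0, 2, 20], [0, 3, 28], [0, 3.1, 34], [0, 3.1, 38], [0, 3.1, 38], [0, 3.1, 38], [0, 3.1, 38], [0, 3.1, 38]], rot=[[-0.03, 0, 0.002], [-0.06, 0, 0.004], [-0.076, 0.001, 0.004], [-0.076, 0.001, 0.004], [-0.076, 0.001, 0.004], [-0.076, 0.001, 0.004], [-0.076, 0.001, 0.004], [-0.076, 0.001, 0.004], [-0.076, 0.001, 0.004], [-0.076, 0.001, 0.004]], grip=[0, 0, 0, 0, 0, 0, 0, 0, 0, 0])

```text
time_s: 10.3
eef_pos: [0.5619, -0.159, 0.1334]
eef_rot: [0.243, 0.76, 0.574, 0.184]
wrist_force: [0.2, -0.4, 0.5]
opening: 0.098
grasp_force: 58.7
```

```bash
python3 - <<'E'
from inhand import *
c,o=wrist("w4");print(o["eef_pos"])
report("w4","red");goal(o,LONG,.032,np.array([.0003,-.002,.028]),-.069,0,PY)
g=c["color"][130:290,220:420,::-1];cv2.imwrite("pics/w4c.png",cv2.resize(g,(750,600),interpolation=cv2.INTER_CUBIC))
E
```

```text
[ 0.56189655 -0.15899389  0.13335195]
wing px 305 328 214 293 z range [-0.0129 -0.0109  0.0105] y [-0.0054 -0.0001  0.0047] x [-0.0152  0.0177]
z 0.012 0.022 47 px u 303 325 v 214 246 y -0.0082 0.0043 x -0.003 0.0175
z 0.022 0.032 395 px u 293 335 v 216 246 y -0.0145 0.0107 x -0.0075 0.0112
z 0.032 0.045 205 px u 307 318 v 196 214 y -0.0064 0.0006 x 0.0076 0.0194
t 10.3 xyz [ 1.   0.4 -0.2] rot [ 0.001   0.0016 -0.0026]
```

View pics/w4c.png

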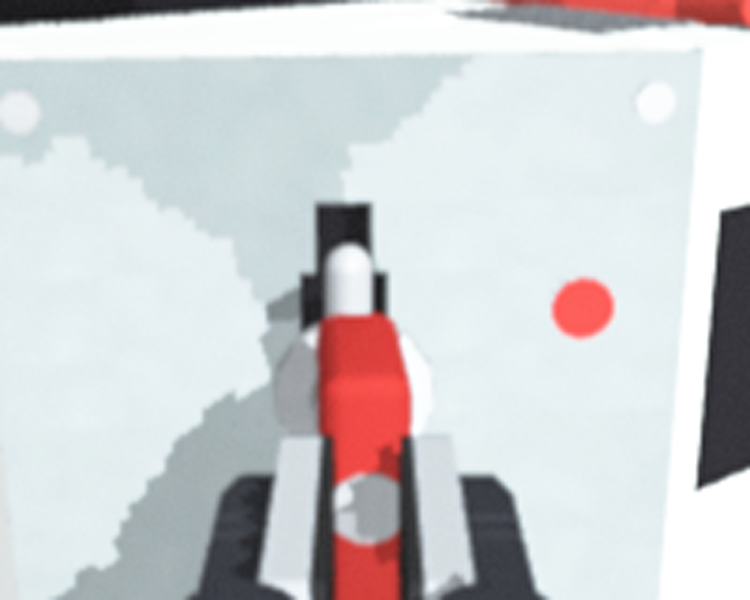

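The head (crop col 348) lines up with the slot (cols 317–372). I'll check the slot end and dot against the calculated position.

```bash
cat >> inhand.py <<'E'
def check(c,o,px,slot):
    """true plate points (px->plate coords rel. slot) seen from this pose, on model plane"""
    X=c["extrinsics"]
    for nm,(u,v) in px.items():
        a,r=ray(c,u,v);p=a+r*((slot-a)@N)/(r@N)-slot;print(nm,"plate x,y mm",(p@PX*1000).round(2),(p@PY*1000).round(2))
E
python3 - <<'E'
from inhand import *
from bench import readout
c=load("w4.npz");o=readout.get_obs();k=3.75
f=lambda a,b:(220+a/k-.4,130+b/k-.4)
check(c,o,dict(dot=f(583,308),endmid=f(344.5,203),sqL=f(302,274),sqR=f(387,274),L=f(317,220),Rr=f(372,220)),LONG)
X=c["hand_eye"]
# head near end: circle centre approx at tool z .041
for nm,(u,v) in dict(headtop=f(348,243),headL=f(325,275),headR=f(373,275)).items():
    a,r=ray(c,u,v,X);print(nm,(a+r*(.041-a[2])/r[2]).round(4))
E
```

```text
dot plate x,y mm 45.11 -0.54
endmid plate x,y mm 0.14 20.9
sqL plate x,y mm -7.8 7.59
sqR plate x,y mm 7.9 7.18
L plate x,y mm -4.89 17.82
Rr plate x,y mm 5.13 17.59
headtop [ 0.0203 -0.0029  0.041 ]
headL [ 0.0146 -0.0068  0.041 ]
headR [0.0146 0.0012 0.041 ]
```

```bash
sed -i 's/^LONG=.*/LONG=np.array([.59245,-.1667,.0825]);SHORT=np.array([.56715,-.2572,.0825])/' h.py; python3 - <<'E'
from inhand import *
from bench import readout
o=readout.get_obs();print(o["eef_pos"])
for h in (.032,.012,0):goal(o,LONG,h,np.array([0,-.0019,.028]),-.069,0,PY)
E
```

```text
[ 0.56188582 -0.15898091  0.13331895]
t 10.35 xyz [ 0.8  0.3 -0.3] rot [ 0.0009  0.0015 -0.0026]
t 10.35 xyz [ 0.8 -1.1 19.7] rot [ 0.0009  0.0015 -0.0026]
t 10.35 xyz [ 0.9 -2.  31.7] rot [ 0.0009  0.0015 -0.0026]
```

Emit:
play_rows(xyz=[[0.4, 0.2, 1], [0.8, 0, 4], [0.8, -0.3, 8], [0.8, -0.6, 12], [0.8, -0.9, 16], [0.8, -1.1, 19], [0.8, -1.3, 22], [0.8, -1.3, 22], [0.8, -1.3, 22], [0.8, -1.3, 22]], rot=[[0, 0.001, -0.002], [0, 0.001, -0.002], [0, 0.001, -0.002], [0, 0.001, -0.002], [0, 0.001, -0.002], [0, 0.001, -0.002], [0, 0.001, -0.002], [0, 0.001, -0.002], [0, 0.001, -0.002], [0, 0.001, -0.002]], grip=[0, 0, 0, 0, 0, 0, 0, 0, 0, 0])

```text
time_s: 11.6
eef_pos: [0.5734, -0.1614, 0.1147]
eef_rot: [0.243, 0.759, 0.575, 0.184]
wrist_force: [-0.0, -0.2, -0.5]
opening: 0.098
grasp_force: 58.7
```

```bash
python3 - <<'E'
from inhand import *
c,o=wrist("w5");print(o["eef_pos"],o["wrist_force"],o["torque"])
report("w5","red")
for h in (.010,0,):goal(o,LONG,h,np.array([0,-.0019,.028]),-.069,0,PY)
E
```

```text
[ 0.5734007  -0.16139793  0.11465187] [-0.02777652 -0.19962693 -0.49875044] [ 0.08993913  0.32136438 -0.06493418]
wing px 305 328 214 293 z range [-0.0128 -0.011   0.0104] y [-0.0055 -0.0001  0.0047] x [-0.0152  0.0178]
z 0.012 0.022 46 px u 303 325 v 214 246 y -0.0082 0.0043 x -0.003 0.0176
z 0.022 0.032 395 px u 293 335 v 216 246 y -0.0145 0.0108 x -0.0075 0.0109
z 0.032 0.045 5620 px u 275 358 v 164 260 y -0.025 0.025 x -0.024 0.04
t 11.6 xyz [ 0.   0.  -0.3] rot [ 0.0009  0.0005 -0.0006]
t 11.6 xyz [ 0.  -0.7  9.7] rot [ 0.0009  0.0005 -0.0006]
```

The head is entering freely with no force. Continuing to flush.

Emit:
play_rows(xyz=[[0, -0.2, 2], [0, -0.3, 4], [0, -0.4, 6], [0, -0.5, 7.5], [0, -0.6, 8.5], [0, -0.7, 9.5], [0, -0.7, 9.5], [0, -0.7, 9.5], [0, -0.7, 9.5], [0, -0.7, 9.5]], rot=[[0, 0, 0], [0, 0, 0], [0, 0, 0], [0, 0, 0], [0, 0, 0], [0, 0, 0], [0, 0, 0], [0, 0, 0], [0, 0, 0], [0, 0, 0]], grip=[0, 0, 0, 0, 0, 0, 0, 0, 0, 0])

```text
time_s: 12.9
eef_pos: [0.5782, -0.1627, 0.107]
eef_rot: [0.243, 0.759, 0.575, 0.184]
wrist_force: [-7.0, 1.6, 8.2]
opening: 0.098
grasp_force: 61.0
```

```bash
python3 - <<'E'
from inhand import *
c,o=wrist("w6");print(o["eef_pos"],o["wrist_force"],o["torque"])
report("w6","red")
for h in (0,):goal(o,LONG,h,np.array([0,-.0019,.028]),-.069,0,PY)
E
```

```text
[ 0.57818109 -0.1626694   0.10695131] [-6.97330796  1.6267305   8.19942309] [ 0.19820509  0.55842006 -0.03547866]
wing px 305 328 214 293 z range [-0.0129 -0.011   0.0106] y [-0.0059 -0.0006  0.0047] x [-0.0152  0.0177]
z 0.012 0.022 38 px u 302 323 v 214 246 y -0.0088 0.0032 x -0.0029 0.0177
z 0.022 0.032 5963 px u 273 360 v 167 265 y -0.025 0.025 x -0.0212 0.04
z 0.032 0.045 183 px u 306 317 v 199 214 y -0.0071 -0.0001 x 0.0073 0.0184
t 12.9 xyz [-0.  -0.2  0.5] rot [ 0.0014  0.0005 -0.0003]
```

```bash
python3 - <<'E'
from inhand import *
c=load("w6.npz");P=pts(c)-LONG;x,y,z=P@PX*1e3,P@PY*1e3,P@N*1e3
ok=c["depth"]>0
r=np.hypot(x,y)
k=ok&(r>9)&(r<12.5)&(z<15)&(z>-3);print("collar z hist",np.histogram(z[k],np.arange(-3,15,1)))
k=ok&(r>20)&(r<40)&(abs(z)<6);print("plate z",np.median(z[k]))
for s in (1,-1):
    k=ok&(r>9)&(r<12.5)&(z<8)&(z>1.5)&(x*s>5);print(s,k.sum(),np.median(z[k]) if k.any() else 0)
E
```

```text
collar z hist (array([  0,   0,   3,  14,   6,  14, 112, 124,  28,   0,   0,   0,   0,
         0,   0,   0,   0]), array([-3, -2, -1,  0,  1,  2,  3,  4,  5,  6,  7,  8,  9, 10, 11, 12, 13,
       14]))
plate z 0.2737013267502604
1 114 3.9797589821854067
-1 165 4.234524259547755
```

```bash
cat >> inhand.py <<'E'
def turn(B,axis,ang,k,dzmm=0):
    axis=np.array(axis)/np.linalg.norm(axis);xs=[];rs=[]
    for i in range(1,11):
        a=ang*min(i/k,1);Q=R.from_rotvec(axis*a);xs.append(((B-Q.apply(B))*1000).round(2).tolist());rs.append((axis*a).round(3).tolist())
    print(xs);print(rs)
E
python3 - <<'E'
from inhand import *
turn(np.array([0,-.0019,.028]),[0,-.069,1],-1.571,9)
E
```

```text
[[-0.01, 0.0, 0.0], [-0.01, 0.0, 0.0], [-0.02, 0.0, 0.0], [-0.02, 0.01, 0.0], [-0.02, 0.01, 0.0], [-0.03, 0.02, 0.0], [-0.03, 0.02, 0.0], [-0.03, 0.03, 0.0], [-0.03, 0.03, 0.0], [-0.03, 0.03, 0.0]]
[[-0.0, 0.012, -0.174], [-0.0, 0.024, -0.348], [-0.0, 0.036, -0.522], [-0.0, 0.048, -0.697], [-0.0, 0.06, -0.871], [-0.0, 0.072, -1.045], [-0.0, 0.084, -1.219], [-0.0, 0.096, -1.393], [-0.0, 0.108, -1.567], [-0.0, 0.108, -1.567]]
```

Emit:
play_rows(xyz=[[0, 0, -0.2], [0, 0, -0.2], [0, 0, -0.2], [0, 0, -0.2], [0, 0, -0.2], [0, 0, -0.2], [0, 0, -0.2], [0, 0, -0.2], [0, 0, -0.2], [0, 0, -0.2]], rot=[[0, 0.012, -0.174], [0, 0.024, -0.348], [0, 0.036, -0.522], [0, 0.048, -0.697], [0, 0.06, -0.871], [0, 0.072, -1.045], [0, 0.084, -1.219], [0, 0.096, -1.393], [0, 0.108, -1.567], [0, 0.108, -1.567]], grip=[0, 0, 0, 0, 0, 0, 0, 0, 0, 0])

```text
time_s: 14.2
eef_pos: [0.5784, -0.163, 0.1072]
eef_rot: [0.274, 0.123, 0.954, -0.004]
wrist_force: [-4.4, 0.5, 6.3]
opening: 0.097
grasp_force: 60.3
```

```bash
python3 - <<'E'
from inhand import *
c,o=wrist("w7");print(o["eef_pos"],o["wrist_force"],o["torque"],o["q"].round(2))
report("w7","red");goal(o,LONG,0,np.array([0,-.0019,.028]),-.069,0,-PX)
g=c["color"][130:310,220:420,::-1];cv2.imwrite("pics/w7c.png",cv2.resize(g,(667,600),interpolation=cv2.INTER_CUBIC))
E
```

```text
[ 0.5784149  -0.16295242  0.10718053] [-4.39226824  0.48132517  6.26560305] [-0.01633284  0.29549275  0.08341477] [-0.6   0.09  2.09  0.5   0.51 -2.31]
wing px 305 328 214 300 z range [-0.0134 -0.0111  0.0098] y [-0.0061 -0.0009  0.0044] x [-0.0161  0.018 ]
z 0.012 0.022 45 px u 303 325 v 214 246 y -0.0087 0.004 x -0.0024 0.0177
z 0.022 0.032 5824 px u 274 361 v 167 263 y -0.025 0.025 x -0.0214 0.04
z 0.032 0.045 55 px u 280 349 v 223 238 y -0.0235 0.0197 x -0.0054 0.0036
t 14.2 xyz [0.5 0.1 0.6] rot [-0.0009  0.0021 -0.0017]
```

View pics/w7c.png

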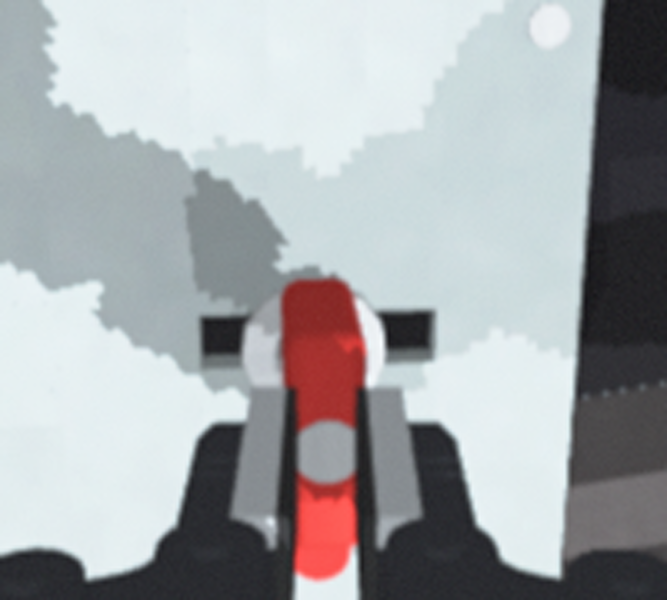

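The red wing (crop col 325) lies squarely across the slot (crop row 335) and the collar is down. Releasing and backing off.

Emit:
play_rows(xyz=[[0, 0, 0], [0, 0, 0], [0, 0, 0], [0, 0, 0], [0, 2, -20], [0, 4, -50], [0, 6, -90], [0, 9, -130], [0, 10, -150], [0, 10, -150]], rot=[[0, 0, 0], [0, 0, 0], [0, 0, 0], [0, 0, 0], [0, 0, 0], [0, 0, 0], [0, 0, 0], [0, 0, 0], [0, 0, 0], [0, 0, 0]], grip=[0.3, 0.6, 0.7, 0.7, 0.7, 0.7, 0.7, 0.7, 0.7, 0.7])

```text
time_s: 15.5
eef_pos: [0.5026, -0.1423, 0.2365]
eef_rot: [0.275, 0.122, 0.954, -0.005]
wrist_force: [-0.2, -0.2, 0.8]
opening: 0.703
grasp_force: 0.0
```

```bash
python3 - <<'E'
from inhand import *
c,o=wrist("w8");print(o["eef_pos"],o["q"].round(2),o["opening"])
H=hsv(c);P=pts(c)-LONG;m=(cv2.inRange(H,(0,150,40),(8,255,255))|cv2.inRange(H,(172,150,40),(180,255,255)))>0
x,y,z=P@PX*1e3,P@PY*1e3,P@N*1e3
k=m&(c["depth"]>0)&(abs(z-40)<3)&(np.hypot(x,y)<30);print("top",k.sum(),np.median(z[k]));q=np.stack([x[k],y[k]],1).astype(np.float32);print(cv2.minAreaRect(q))
r=np.hypot(x,y);k=(r>8)&(r<12.5)&(z>1.5)&(z<8)&(c["depth"]>0);print("collar z",np.median(z[k]),k.sum())
# to blue
R0=Rm(o);Rt=frame(np.array([0,0,-1.]),yawv(np.pi-.1));rv=(R0.inv()*Rt).as_rotvec();print(rv)
rel(o,[.5,.0,.27],R0*R.from_rotvec(rv*.6))
rel(dict(o,eef_pos=np.array([.5,.0,.27]),eef_rot=np.roll((R0*R.from_rotvec(rv*.6)).as_quat(),1)),[.5645,.258,.13],Rt)
E
```

```text
[ 0.50262525 -0.14229978  0.23650614] [-0.68 -0.34  2.16  0.37  0.86 -2.17] 0.7025876473521018
top 280 40.008097736411784
((-2.472884178161621, -0.7584600448608398), (10.322772979736328, 33.30425262451172), 89.61121368408203)
collar z 4.423093596786613 123
[ 0.01708395  0.55854291 -0.15043405]
t 15.5 xyz [ 17.2 139.3 -40.8] rot [ 0.0103  0.3351 -0.0903]
t 15.5 xyz [  9.5 263.  145.1] rot [ 0.0068  0.2234 -0.0602]
```

Emit:
play_rows(xyz=[[2, 14, -10], [4, 31, -20], [6, 49, -30], [8, 66, -40], [10, 84, -41], [12, 101, -41], [14, 119, -41], [17, 139, -41], [17, 139, -41], [17, 139, -41]], rot=[[0.001, 0.042, -0.011], [0.002, 0.084, -0.022], [0.004, 0.126, -0.034], [0.005, 0.168, -0.045], [0.006, 0.21, -0.056], [0.007, 0.252, -0.067], [0.009, 0.294, -0.079], [0.01, 0.335, -0.09], [0.01, 0.335, -0.09], [0.01, 0.335, -0.09]], grip=[0.9, 0.9, 0.9, 0.9, 0.9, 0.9, 0.9, 0.9, 0.9, 0.9])

```text
time_s: 16.8
eef_pos: [0.4993, 0.0, 0.2674]
eef_rot: [0.109, 0.079, 0.991, -0.001]
wrist_force: [-0.0, 0.6, 0.4]
opening: 0.9
grasp_force: 0.0
```

Emit:
play_rows(xyz=[[0, 33, 5], [1, 66, 15], [3, 99, 30], [4, 132, 50], [5, 165, 75], [6, 198, 100], [8, 231, 125], [9, 263, 145], [9, 263, 145], [9, 263, 145]], rot=[[0.001, 0.028, -0.008], [0.002, 0.056, -0.015], [0.003, 0.084, -0.023], [0.003, 0.112, -0.03], [0.004, 0.14, -0.038], [0.005, 0.168, -0.045], [0.006, 0.196, -0.053], [0.007, 0.223, -0.06], [0.007, 0.223, -0.06], [0.007, 0.223, -0.06]], grip=[0.9, 0.9, 0.9, 0.9, 0.9, 0.9, 0.9, 0.9, 0.9, 0.9])

```text
time_s: 18.05
eef_pos: [0.564, 0.2574, 0.1293]
eef_rot: [-0.001, 0.05, 0.999, 0.001]
wrist_force: [0.1, -0.1, -0.4]
opening: 0.902
grasp_force: 0.0
```

```bash
python3 - <<'E'
from h import *
c,o=wrist("w9");print(o["eef_pos"],o["q"].round(2));H=hsv(c);P=pts(c)
m=cv2.inRange(H,(105,130,40),(130,255,255))>0
t=m&(P[...,2]>.061)&(P[...,2]<.068)&(c["depth"]>0);v,u=np.nonzero(t);print(len(u),u.min(),u.max(),v.min(),v.max())
q=np.array([onz(c,a,b,.064)[:2] for a,b in zip(u,v)],np.float32);print(q.mean(0),cv2.minAreaRect(q*1000),np.median(P[t][:,2]))
w=((H[...,1]<40)&(H[...,2]>150)&(abs(P[...,2]-.024)<.005)&(abs(P[...,0]-.5615)<.06)&(abs(P[...,1]-.2186)<.1)).astype(np.uint8)
v,u=np.nonzero(w);q=np.array([onz(c,a,b,.024)[:2] for a,b in zip(u,v)],np.float32);print("block",len(q),cv2.minAreaRect(q*1000))
rel(o,[.5645,.258,.052],frame(np.array([0,0,-1.]),yawv(np.pi-.1)))
E
```

```text
[0.56398389 0.25737322 0.12934319] [ 0.24  0.37  1.57  0.    1.21 -1.24]
494 312 326 190 235
[0.56336486 0.25852698] ((564.3267822265625, 258.45050048828125), (10.233839988708496, 34.24437713623047), 84.18791198730469) 0.06433195269850638
block 13644 ((561.2608642578125, 218.44094848632812), (160.47654724121094, 70.80725860595703), 84.18709564208984)
t 18.05 xyz [-0.7  0.5 77.3] rot [ 0.0019 -0.0027 -0.0004]
```

Emit:
play_rows(xyz=[[-0.8, 1, 10], [-0.8, 1, 30], [-0.8, 1, 50], [-0.8, 1, 68], [-0.8, 1, 77], [-0.8, 1, 77], [-0.8, 1, 77], [-0.8, 1, 77], [-0.8, 1, 77], [-0.8, 1, 77]], rot=[[0.002, -0.003, 0], [0.002, -0.003, 0], [0.002, -0.003, 0], [0.002, -0.003, 0], [0.002, -0.003, 0], [0.002, -0.003, 0], [0.002, -0.003, 0], [0.002, -0.003, 0], [0.002, -0.003, 0], [0.002, -0.003, 0]], grip=[0.9, 0.9, 0.9, 0.7, 0.5, 0.4, 0.3, 0.3, 0.3, 0.3])

```text
time_s: 19.35
eef_pos: [0.5648, 0.2596, 0.0527]
eef_rot: [0.0, 0.05, 0.999, 0.0]
wrist_force: [0.2, 0.2, 0.5]
opening: 0.302
grasp_force: 0.0
```

```bash
python3 - <<'E'
from h import *
from bench import readout
o=readout.get_obs();print(o["eef_pos"],o["wrist_force"]);rel(o,[.5646,.2585,.052],frame(np.array([0,0,-1.]),yawv(np.pi-.1)))
E
```

```text
[0.56479597 0.25960978 0.05273038] [0.21991904 0.18832254 0.49791518]
t 19.35 xyz [ 0.1 -1.1  0.7] rot [0.0005 0.0007 0.0003]
```

Emit:
play_rows(xyz=[[0, -1.1, 0.4], [0, -1.1, 0.4], [0, -1.1, 0.4], [0, -1.1, 0.4], [0, -1.1, 0.4], [0, -1.1, 0.4], [0, -1.1, 0.4], [0, -1.1, 0.4], [0, -1.1, -20], [0, -1.1, -60]], rot=[[0, 0, 0], [0, 0, 0], [0, 0, 0], [0, 0, 0], [0, 0, 0], [0, 0, 0], [0, 0, 0], [0, 0, 0], [0, 0, 0], [0, 0, 0]], grip=[0.3, 0.3, 0.2, 0.15, 0, 0, 0, 0, 0, 0])

```text
time_s: 20.6
eef_pos: [0.5629, 0.2579, 0.1119]
eef_rot: [-0.002, 0.05, 0.999, -0.001]
wrist_force: [0.7, 0.7, -0.6]
opening: 0.108
grasp_force: 58.7
```

Emit:
play_rows(xyz=[[0, 0, -50], [0, 0, -95], [0, 0, -140], [0, 0, -140], [0, 0, -140], [0, 0, -140], [0, 0, -140], [0, 0, -140], [0, 0, -140], [0, 0, -140]], rot=[[0, 0, 0], [0, 0, 0], [0, 0, 0], [0, 0, 0], [0, 0, 0], [0, 0, 0], [0, 0, 0], [0, 0, 0], [0, 0, 0], [0, 0, 0]], grip=[0, 0, 0, 0, 0, 0, 0, 0, 0, 0])

```text
time_s: 21.85
eef_pos: [0.5645, 0.2584, 0.2523]
eef_rot: [0.0, 0.05, 0.999, 0.0]
wrist_force: [-0.7, -0.2, -1.1]
opening: 0.103
grasp_force: 58.7
```

```bash
python3 - <<'E'
from inhand import *
c,o=wrist("w10");print(o["eef_pos"],o["opening"]);report("w10","blue")
R0=Rm(o);Rt=frame(-N,-PX);rv=(R0.inv()*Rt).as_rotvec();print(rv)
Rh=R0*R.from_rotvec(rv*.3)
rel(o,[.47,.0,.27],Rh)
rel(dict(o,eef_pos=np.array([.47,.0,.27]),eef_rot=np.roll(Rh.as_quat(),1)),SHORT+.10*N,Rt)
E
```

```text
[0.56446669 0.25839139 0.252324  ] 0.10301978563113284
wing px 306 329 217 296 z range [-0.0197 -0.0119  0.0095] y [-0.0052 -0.0004  0.0049] x [-0.0163  0.0172]
z 0.012 0.022 20 px u 305 337 v 216 242 y -0.0075 0.0114 x -0.003 0.017
z 0.022 0.032 410 px u 297 339 v 219 246 y -0.0124 0.0128 x -0.0068 0.01
z 0.032 0.045 97 px u 312 323 v 207 215 y -0.0036 0.0033 x 0.0077 0.013
[ 0.04788686 -0.5486165   0.16879121]
t 21.85 xyz [  68.3 -266.5  -17.7] rot [ 0.0144 -0.1646  0.0506]
t 21.85 xyz [ -64.6 -232.2  116.7] rot [ 0.0335 -0.384   0.1182]
```

Emit:
play_rows(xyz=[[6, -25, -8], [14, -55, -16], [22, -85, -18], [30, -116, -18], [38, -147, -18], [46, -178, -18], [54, -209, -18], [62, -240, -18], [68, -266, -18], [68, -266, -18]], rot=[[0.002, -0.018, 0.006], [0.003, -0.037, 0.011], [0.005, -0.055, 0.017], [0.006, -0.073, 0.022], [0.008, -0.091, 0.028], [0.01, -0.11, 0.034], [0.011, -0.128, 0.039], [0.013, -0.146, 0.045], [0.014, -0.165, 0.051], [0.014, -0.165, 0.051]], grip=[0, 0, 0, 0, 0, 0, 0, 0, 0, 0])

```text
time_s: 23.15
eef_pos: [0.4699, -0.0007, 0.2706]
eef_rot: [0.082, 0.076, 0.994, -0.011]
wrist_force: [0.0, 1.1, -0.6]
opening: 0.103
grasp_force: 58.8
```

Emit:
play_rows(xyz=[[-5, -26, 5], [-10, -54, 12], [-17, -83, 22], [-24, -112, 36], [-32, -142, 52], [-40, -170, 70], [-50, -198, 90], [-60, -224, 108], [-65, -232, 117], [-65, -232, 117]], rot=[[0.004, -0.042, 0.013], [0.008, -0.085, 0.026], [0.011, -0.128, 0.039], [0.015, -0.17, 0.053], [0.019, -0.213, 0.066], [0.023, -0.256, 0.079], [0.027, -0.298, 0.092], [0.03, -0.341, 0.105], [0.034, -0.384, 0.118], [0.034, -0.384, 0.118]], grip=[0, 0, 0, 0, 0, 0, 0, 0, 0, 0])

```text
time_s: 24.4
eef_pos: [0.5171, -0.2417, 0.1663]
eef_rot: [0.268, 0.132, 0.954, -0.036]
wrist_force: [-0.6, 0.4, -0.4]
opening: 0.102
grasp_force: 58.8
```

```bash
python3 - <<'E'
from inhand import *
from bench import readout
o=readout.get_obs();print(o["eef_pos"],o["q"].round(2));goal(o,SHORT,.032,np.array([0,.0001,.028]),0,0,-PX)
E
```

```text
[ 0.51713052 -0.24169499  0.16634612] [-0.8  -0.09  2.11  0.44  0.68 -2.38]
t 24.4 xyz [-0.9 -1.6 38.8] rot [ 0.0015 -0.0024 -0.0018]
```

Emit:
play_rows(xyz=[[-0.5, -0.8, 5], [-0.9, -1.6, 12], [-0.9, -1.6, 20], [-0.9, -1.6, 28], [-0.9, -1.6, 34], [-0.9, -1.6, 38.5], [-0.9, -1.6, 38.5], [-0.9, -1.6, 38.5], [-0.9, -1.6, 38.5], [-0.9, -1.6, 38.5]], rot=[[0.001, -0.002, -0.002], [0.001, -0.002, -0.002], [0.001, -0.002, -0.002], [0.001, -0.002, -0.002], [0.001, -0.002, -0.002], [0.001, -0.002, -0.002], [0.001, -0.002, -0.002], [0.001, -0.002, -0.002], [0.001, -0.002, -0.002], [0.001, -0.002, -0.002]], grip=[0, 0, 0, 0, 0, 0, 0, 0, 0, 0])

```text
time_s: 25.65
eef_pos: [0.5373, -0.2497, 0.1357]
eef_rot: [0.27, 0.13, 0.953, -0.038]
wrist_force: [-0.2, 0.1, 0.5]
opening: 0.105
grasp_force: 58.8
```

```bash
python3 - <<'E'
from inhand import *
c,o=wrist("w11");print(o["eef_pos"]);report("w11","blue")
goal(o,SHORT,.032,np.array([0,.0001,.028]),0,0,-PX)
g=c["color"][130:290,220:420,::-1];cv2.imwrite("pics/w11c.png",cv2.resize(g,(750,600),interpolation=cv2.INTER_CUBIC))
E
```

```text
[ 0.53725048 -0.24970499  0.13569194]
wing px 306 328 216 295 z range [-0.0198 -0.0121  0.0097] y [-0.0052 -0.0004  0.0048] x [-0.016  0.017]
z 0.012 0.022 9 px u 306 337 v 216 240 y -0.0069 0.0113 x -0.0022 0.0166
z 0.022 0.032 409 px u 297 339 v 219 246 y -0.0124 0.0127 x -0.0071 0.0097
z 0.032 0.045 101 px u 312 323 v 206 215 y -0.0037 0.0033 x 0.0074 0.013
t 25.65 xyz [1.5 0.7 1.4] rot [-0.0014  0.0028  0.0017]
```

View pics/w11c.png

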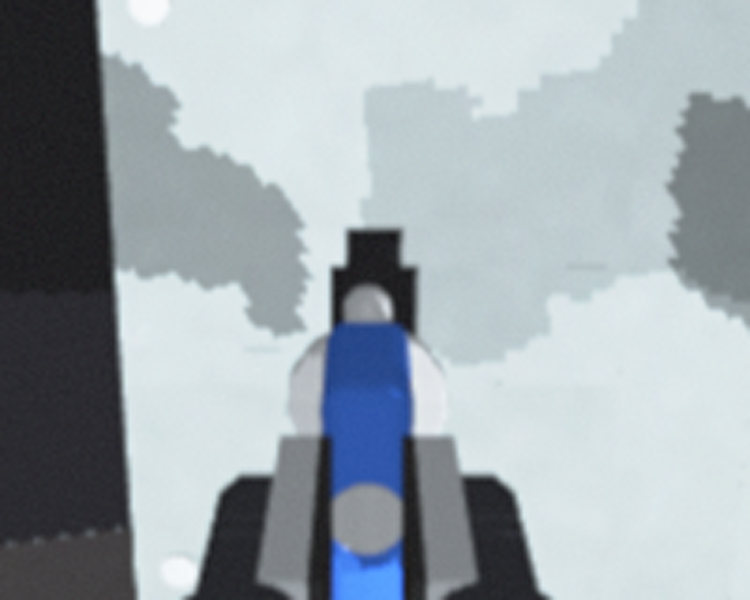

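The head (crop col 369) sits over the slot (cols 347–401, end at row 231). I'll check the slot position numerically.

```bash
python3 - <<'E'
from inhand import *
from bench import readout
c=load("w11.npz");o=readout.get_obs();k=3.75
f=lambda a,b:(220+a/k-.4,130+b/k-.4)
print(o["eef_pos"])
check(c,o,dict(endmid=f(374,230.5),sqL=f(332.5,275),sqR=f(417.5,275),sqtop=f(340,267),L=f(347,248),Rr=f(401,248)),SHORT)
X=c["hand_eye"]
for nm,(u,v) in dict(headtop=f(369,284),headL=f(344,305),headR=f(393,305)).items():
    a,r=ray(c,u,v,X);print(nm,(a+r*(.041-a[2])/r[2]).round(4))
for h in (.032,.010,0):goal(o,SHORT,h,np.array([0,.0001,.028]),0,0,-PX)
E
```

```text
[ 0.53724882 -0.24969386  0.13564375]
endmid plate x,y mm -14.99 0.12
sqL plate x,y mm -6.36 -7.58
sqR plate x,y mm -6.39 8.25
sqtop plate x,y mm -7.93 -6.17
L plate x,y mm -11.62 -4.86
Rr plate x,y mm -11.63 5.13
headtop [0.0131 0.0001 0.041 ]
headL [ 0.0094 -0.0041  0.041 ]
headR [0.0093 0.0042 0.041 ]
t 25.7 xyz [1.5 0.7 1.4] rot [-0.0014  0.0027  0.0017]
t 25.7 xyz [ 1.6  0.8 23.4] rot [-0.0014  0.0027  0.0017]
t 25.7 xyz [ 1.6  0.8 33.4] rot [-0.0014  0.0027  0.0017]
```

Emit:
play_rows(xyz=[[1, 0.5, 0], [1.9, 0.9, 2], [1.9, 0.9, 5], [1.9, 0.9, 8], [1.9, 0.9, 11], [1.9, 0.9, 13], [1.9, 0.9, 13], [1.9, 0.9, 13], [1.9, 0.9, 13], [1.9, 0.9, 13]], rot=[[-0.001, 0.003, 0.002], [-0.001, 0.003, 0.002], [-0.001, 0.003, 0.002], [-0.001, 0.003, 0.002], [-0.001, 0.003, 0.002], [-0.001, 0.003, 0.002], [-0.001, 0.003, 0.002], [-0.001, 0.003, 0.002], [-0.001, 0.003, 0.002], [-0.001, 0.003, 0.002]], grip=[0, 0, 0, 0, 0, 0, 0, 0, 0, 0])

```text
time_s: 26.95
eef_pos: [0.5425, -0.2502, 0.1235]
eef_rot: [0.269, 0.131, 0.953, -0.037]
wrist_force: [0.3, -0.1, -1.0]
opening: 0.104
grasp_force: 58.8
```

```bash
python3 - <<'E'
from inhand import *
from bench import readout
o=readout.get_obs();S2=SHORT+.0004*PX+.0002*PY
for h in (.020,.010,0):goal(o,S2,h,np.array([-.0008,.0001,.028]),0,0,-PX)
E
```

```text
t 26.95 xyz [-0.  -0.   0.3] rot [-0.0003 -0.0004 -0.0003]
t 26.95 xyz [-0.   0.  10.3] rot [-0.0003 -0.0004 -0.0003]
t 26.95 xyz [-0.   0.  20.3] rot [-0.0003 -0.0004 -0.0003]
```

Aligned on all axes. Inserting.

Emit:
play_rows(xyz=[[0, 0, 2], [0, 0, 4], [0, 0, 6], [0, 0, 8], [0, 0, 10], [0, 0, 11], [0, 0, 11], [0, 0, 11], [0, 0, 11], [0, 0, 11]], rot=[[0, 0, 0], [0, 0, 0], [0, 0, 0], [0, 0, 0], [0, 0, 0], [0, 0, 0], [0, 0, 0], [0, 0, 0], [0, 0, 0], [0, 0, 0]], grip=[0, 0, 0, 0, 0, 0, 0, 0, 0, 0])

```text
time_s: 28.2
eef_pos: [0.548, -0.2517, 0.114]
eef_rot: [0.269, 0.131, 0.954, -0.037]
wrist_force: [0.4, -0.9, -0.6]
opening: 0.103
grasp_force: 58.8
```

```bash
python3 - <<'E'
from inhand import *
from bench import readout
o=readout.get_obs();S2=SHORT+.0004*PX+.0002*PY;print(o["wrist_force"])
for h in (.010,0):goal(o,S2,h,np.array([-.0008,.0001,.028]),0,0,-PX)
E
```

```text
[ 0.3596895  -0.90830495 -0.55884105]
t 28.2 xyz [-0.1 -0.  -0.7] rot [-0.0002 -0.0005 -0.0003]
t 28.2 xyz [-0.1 -0.   9.3] rot [-0.0002 -0.0005 -0.0003]
```

Emit:
play_rows(xyz=[[0, 0, 2], [0, 0, 4], [0, 0, 6], [0, 0, 7.5], [0, 0, 8.5], [0, 0, 9.3], [0, 0, 9.5], [0, 0, 9.5], [0, 0, 9.5], [0, 0, 9.5]], rot=[[0, 0, 0], [0, 0, 0], [0, 0, 0], [0, 0, 0], [0, 0, 0], [0, 0, 0], [0, 0, 0], [0, 0, 0], [0, 0, 0], [0, 0, 0]], grip=[0, 0, 0, 0, 0, 0, 0, 0, 0, 0])

```text
time_s: 29.45
eef_pos: [0.5528, -0.2531, 0.1059]
eef_rot: [0.269, 0.131, 0.954, -0.037]
wrist_force: [0.3, -0.4, -0.0]
opening: 0.104
grasp_force: 58.8
```

```bash
python3 - <<'E'
from inhand import *
c,o=wrist("w12");S2=SHORT+.0004*PX+.0002*PY;print(o["wrist_force"],o["torque"])
goal(o,S2,0,np.array([-.0008,.0001,.028]),0,0,-PX)
P=pts(c)-S2;x,y,z=P@PX*1e3,P@PY*1e3,P@N*1e3;ok=c["depth"]>0;r=np.hypot(x,y)
k=ok&(r>20)&(r<40)&(abs(z)<6);print("plate z",np.median(z[k]))
for s in (1,-1):
    k=ok&(r>9)&(r<12.5)&(z<12)&(z>1.5)&(y*s>5);print(s,k.sum(),np.median(z[k]) if k.any() else 0)
E
```

```text
[ 0.32764894 -0.40864763 -0.01941332] [ 0.09852216  0.31707219 -0.00752847]
t 29.45 xyz [-0.1 -0.  -0.2] rot [-0.0002 -0.0005 -0.0003]
plate z 0.29712436996643427
1 158 4.352721270564646
-1 147 4.313740795951733
```

Emit:
play_rows(xyz=[[0, 0, 0.3], [0, 0, 0.6], [0, 0, 0.8], [0, 0, 1.0], [0, 0, 1.0], [0, 0, 1.0], [0, 0, 1.0], [0, 0, 1.0], [0, 0, 1.0], [0, 0, 1.0]], rot=[[0, 0, 0], [0, 0, 0], [0, 0, 0], [0, 0, 0], [0, 0, 0], [0, 0, 0], [0, 0, 0], [0, 0, 0], [0, 0, 0], [0, 0, 0]], grip=[0, 0, 0, 0, 0, 0, 0, 0, 0, 0])

```text
time_s: 30.75
eef_pos: [0.5532, -0.2531, 0.1058]
eef_rot: [0.269, 0.131, 0.954, -0.037]
wrist_force: [-11.0, 3.3, 12.7]
opening: 0.103
grasp_force: 61.2
```

Emit:
play_rows(xyz=[[0, 0.1, -0.6], [0, 0.2, -0.6], [-0.1, 0.3, -0.6], [-0.1, 0.4, -0.6], [-0.2, 0.5, -0.6], [-0.3, 0.6, -0.6], [-0.4, 0.6, -0.6], [-0.4, 0.7, -0.6], [-0.5, 0.7, -0.6], [-0.5, 0.7, -0.6]], rot=[[0, 0, 0.174], [0, 0, 0.349], [0, 0, 0.524], [0, 0, 0.698], [0, 0, 0.873], [0, 0, 1.047], [0, 0, 1.222], [0, 0, 1.396], [0, 0, 1.571], [0, 0, 1.571]], grip=[0, 0, 0, 0, 0, 0, 0, 0, 0, 0])

```text
time_s: 32.0
eef_pos: [0.5539, -0.2529, 0.1064]
eef_rot: [0.217, 0.766, 0.582, 0.164]
wrist_force: [-2.4, 0.1, 3.4]
opening: 0.104
grasp_force: 59.5
```

```bash
python3 - <<'E'
from inhand import *
c,o=wrist("w13");S2=SHORT+.0004*PX+.0002*PY;print(o["wrist_force"],o["torque"])
goal(o,S2,0,np.array([-.0006,.0001,.028]),0,0,PY);report("w13","blue")
P=pts(c)-S2;x,y,z=P@PX*1e3,P@PY*1e3,P@N*1e3;ok=c["depth"]>0;r=np.hypot(x,y)
for s in (1,-1):
    k=ok&(r>9)&(r<12.5)&(z<12)&(z>1.5)&(x*s>5);print(s,k.sum(),np.median(z[k]) if k.any() else 0)
E
```

```text
[-2.37193584  0.12835085  3.44823176] [ 0.03659725  0.28897788 -0.03010018]
t 32.0 xyz [ 0.2 -0.3 -0.4] rot [0.0005 0.0007 0.0011]
wing px 306 329 217 296 z range [-0.0197 -0.012   0.0097] y [-0.0049 -0.0001  0.0051] x [-0.0166  0.0167]
z 0.012 0.022 13 px u 299 330 v 216 229 y -0.0106 0.0075 x 0.0048 0.0165
z 0.022 0.032 6212 px u 273 361 v 168 262 y -0.025 0.025 x -0.0194 0.04
z 0.032 0.045 17 px u 291 341 v 226 239 y -0.0163 0.0149 x -0.0064 0.0026
1 156 4.017250791818178
-1 150 4.0526274424319055
```

Emit:
play_rows(xyz=[[0, 0, 0], [0, 0, 0], [0, 0, 0], [0, 0, 0], [0, 0, -20], [0, 0, -50], [0, 0, -90], [0, 0, -130], [0, 0, -150], [0, 0, -150]], rot=[[0, 0, 0], [0, 0, 0], [0, 0, 0], [0, 0, 0], [0, 0, 0], [0, 0, 0], [0, 0, 0], [0, 0, 0], [0, 0, 0], [0, 0, 0]], grip=[0.3, 0.6, 0.7, 0.7, 0.7, 0.7, 0.7, 0.7, 0.7, 0.7])

```text
time_s: 33.3
eef_pos: [0.4785, -0.2322, 0.2356]
eef_rot: [0.218, 0.767, 0.581, 0.164]
wrist_force: [0.5, -1.0, -0.3]
opening: 0.703
grasp_force: 0.0
```

```bash
python3 - <<'E'
from inhand import *
c,o=wrist("w14");print(o["eef_pos"],o["opening"]);H=hsv(c);W=pts(c)
for nm,S,m in (("red",LONG,cv2.inRange(H,(0,150,40),(8,255,255))|cv2.inRange(H,(172,150,40),(180,255,255))),("blue",SHORT,cv2.inRange(H,(105,130,40),(130,255,255)))):
    P=W-S;x,y,z=P@PX*1e3,P@PY*1e3,P@N*1e3
    k=(m>0)&(c["depth"]>0)&(abs(z-40)<3)&(np.hypot(x,y)<30);print(nm,k.sum(),np.median(z[k]),cv2.minAreaRect(np.stack([x[k],y[k]],1).astype(np.float32)))
    r=np.hypot(x,y);k=(r>8)&(r<12.5)&(z>1.5)&(z<8)&(c["depth"]>0);print("collar z",np.median(z[k]),k.sum())
cv2.imwrite("pics/w14.png",c["color"][:,:,::-1])
s0=load("side0.npz");from bench import vision
s=vision.camera("side");d=(np.abs(s["color"].astype(int)-s0["color"]).max(2)>50).astype(np.uint8)
cv2.imwrite("pics/side1.png",s["color"][:,:,::-1])
for nm,b in dict(pink=(298,168,325,220),purple=(346,178,376,230),tape=(378,195,408,216),timer=(362,228,396,252),petri=(385,170,411,194),bulb=(289,160,304,186),wash=(264,155,292,208)).items():
    print(nm,d[b[1]:b[3],b[0]:b[2]].mean().round(3))
E
```

```text
[ 0.47848484 -0.23216157  0.23563166] 0.703079653399566
red 380 39.978476734288336 ((-1.123311996459961, -1.0786385536193848), (10.47475814819336, 33.19944381713867), 89.93473052978516)
collar z 4.210067015642511 153
blue 316 39.989125010901134 ((-3.3334450721740723, 0.5382499694824219), (11.424066543579102, 33.868656158447266), 3.750101327896118)
collar z 4.113556812569359 57
pink 0.0
purple 0.0
tape 0.0
timer 0.0
petri 0.0
bulb 0.003
wash 0.0
```

View pics/w14.png

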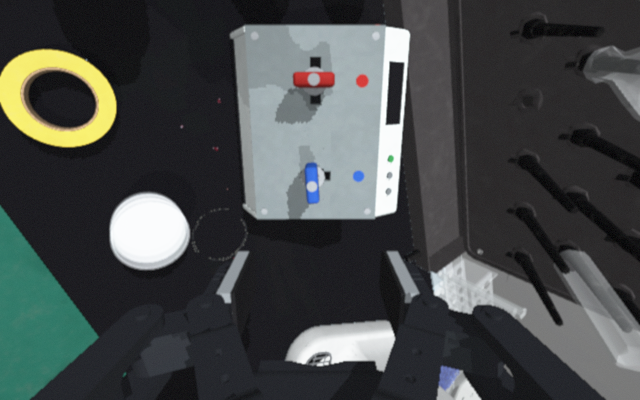

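The picture shows red at (313,79) squarely across its slot. Blue at (312,184) is across its slot but looks slightly skewed. I'll measure tilt and yaw more closely.

```bash
cat > chk.py <<'E'
from inhand import *
def wing(c):
    H=hsv(c);W=pts(c)
    for nm,S,m in (("red",LONG,cv2.inRange(H,(0,130,40),(8,255,255))|cv2.inRange(H,(172,130,40),(180,255,255))),("blue",SHORT+.0004*PX+.0002*PY,cv2.inRange(H,(105,130,40),(130,255,255)))):
        P=W-S;x,y,z=P@PX*1e3,P@PY*1e3,P@N*1e3;near=(np.hypot(x,y)<32)&(c["depth"]>0)
        mm=((m>0)&near&(z>8)).astype(np.uint8);k,_=cv2.findContours(mm,0,2);hp=np.zeros_like(mm);cv2.fillPoly(hp,[cv2.convexHull(np.vstack(k))],1)
        t=(hp>0)&(z>37)&(z<43);v,u=np.nonzero(t)
        K=np.linalg.inv(c["camera_matrix"]);X=c["extrinsics"];r=np.stack([u,v,np.ones_like(u)],1)@K.T@X[:3,:3].T
        p=X[:3,3]+r*(((S+.04*N-X[:3,3])@N)/(r@N))[:,None]-S
        q=np.stack([p@PX,p@PY],1)*1e3;w=np.linalg.eigh(np.cov(q.T))
        a=w[1][:,1];print(nm,len(q),"centre",q.mean(0).round(2),"long axis deg",(np.degrees(np.arctan2(a[1],a[0]))%180).round(1),"rect",[np.round(e,1) for e in cv2.minAreaRect(q.astype(np.float32))])
        A=np.stack([x[t],y[t],np.ones(t.sum())],1);print("  top slope x,y",np.linalg.lstsq(A,z[t],rcond=None)[0].round(3))
        rr=np.hypot(x,y);g=near&(z>2.5)&(z<6)&(rr<18)&(mm==0);print("  collar",g.sum(),"x",np.percentile(x[g],[2,98]).round(1),"y",np.percentile(y[g],[2,98]).round(1),"slope",np.linalg.lstsq(np.stack([x[g],y[g],np.ones(g.sum())],1),z[g],rcond=None)[0].round(3))
E
python3 -c "
from chk import *
wing(load('w14.npz'))"
```

```text
red 573 centre [-1.25 -0.78] long axis deg 180.0 rect [array([-1.1, -0.8]), array([33.1, 11.1]), np.float64(0.0)]
  top slope x,y [ 7.0000e-03 -2.7000e-02  3.9959e+01]
  collar 181 x [-10.5   8.7] y [-13.2  10.9] slope [ 9.000e-03 -4.000e-03  4.268e+00]
blue 439 centre [-3.64  0.66] long axis deg 93.6 rect [array([-3.7,  0.4]), array([11.8, 34.1]), np.float64(3.7)]
  top slope x,y [-7.0000e-03 -1.4000e-02  3.9929e+01]
  collar 153 x [-15.2   8.8] y [-10.    8.8] slope [-3.000e-03 -6.000e-03  4.141e+00]
```

Blue is level, flush and 3.6° off square, and red is exactly square. I'll back off a little and check that both stay still.

Emit:
play_rows(xyz=[[0, 0, -10], [0, 0, -20], [0, 0, -20], [0, 0, -20], [0, 0, -20], [0, 0, -20], [0, 0, -20], [0, 0, -20], [0, 0, -20], [0, 0, -20]], rot=[[0, 0, 0], [0, 0, 0], [0, 0, 0], [0, 0, 0], [0, 0, 0], [0, 0, 0], [0, 0, 0], [0, 0, 0], [0, 0, 0], [0, 0, 0]], grip=[0.7, 0.7, 0.7, 0.7, 0.7, 0.7, 0.7, 0.7, 0.7, 0.7])

```text
time_s: 34.65
eef_pos: [0.4681, -0.2286, 0.2508]
eef_rot: [0.216, 0.767, 0.581, 0.164]
wrist_force: [-0.2, 0.2, 0.9]
opening: 0.7
grasp_force: 0.0
```

```bash
python3 -c "
from chk import *
c,o=wrist('w15');print(o['time_s']);wing(c)
H=hsv(c);g=cv2.cvtColor(c['color'],cv2.COLOR_RGB2GRAY);W=pts(c)-SHORT;x,y,z=W@PX*1e3,W@PY*1e3,W@N*1e3
d=(g<60)&(np.hypot(x,y)<24);v,u=np.nonzero(d)
for a,b in zip(u,v):pass
check(c,o,dict(ends=(u.max(),v[u.argmax()])) if len(u) else {},SHORT)
m=cv2.inRange(H,(105,130,40),(130,255,255));N_,L,S,C=cv2.connectedComponentsWithStats(m)
for i in range(1,N_):
    if S[i,4]>30:check(c,o,{'b%d'%S[i,4]:C[i]},SHORT)
"
```

```text
34.65
red 508 centre [-1.26 -0.8 ] long axis deg 179.9 rect [array([-1.3, -0.8]), array([11. , 33.5]), np.float64(90.0)]
  top slope x,y [ 4.0000e-03 -4.3000e-02  3.9956e+01]
  collar 163 x [-10.1   8.1] y [-12.9  10.9] slope [0.005 0.006 4.19 ]
blue 399 centre [-3.58  0.45] long axis deg 93.4 rect [array([-3.5,  0.2]), array([11.9, 34.7]), np.float64(0.1)]
  top slope x,y [-7.0000e-03 -1.8000e-02  3.9903e+01]
  collar 141 x [-15.9   8.3] y [-9.6  9.4] slope [-0.005  0.006  4.313]
ends plate x,y mm 105.19 -298.1
b187 plate x,y mm -4.37 3.9
b78 plate x,y mm 45.02 -0.04
b126 plate x,y mm -2.85 -22.3
```

```bash
python3 -c "
from bench import ctrl
print(ctrl.hand_in())"
```

```text
the job is handed in; nothing more can be done
None
```

Both T-bolts are through their slots with collars flush on the plate, each turned a quarter turn and released, and the job was handed in at 34.7 s; red is square, blue sits about 3.5° off square and about 3 mm down the slope from its slot's middle, and the seven bystanders I compared before and after in the side camera had not moved (I did not check the dark bottle that way).

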